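# Lock the swing arm of the eye instrument with its ring pin

## Robot

A 6-joint arm with a two-finger parallel gripper is mounted at the origin on the work surface. World frame = base frame: x ahead of the robot, y to its left, z up, the work surface at z = 0. Lengths are in m, angles in rad, forces in N, time in s.
With the tool pointing down it reaches from about 0.275 to 0.85 m from the base axis. Payload 5.2 kg.
Tool frame: the origin (TCP) lies between the finger pads; the fingertips stand 8 mm ahead of it and the grasp point (between the pads) lies 11 mm behind it; z points along the fingers, y is the direction in which the jaws open and shut (so a half turn about z gives the same grasp; the last joint's range is limited). The gripper opens to 85 mm and grips with 20 to 120 N. Pads are 22 mm wide; open, the fingers measure 114 mm over their backs; the gripper's body (76 mm by 85 mm) begins 54 mm behind the grasp point. The pads swing forward as they close: fully open they stand 13 mm farther back than shut.
Start: joints at [0.943, 0.259, 1.535, -0, 1.348, -0.203], TCP at [0.227, 0.501, 0.239] pointing down, gripper open.
Joint ranges: [-3.14, 3.14], [-0.91, 2.08], [0.19, 2.58], [-1.22, 4.36], [0.22, 2.71], [-3.12, 3.12]. Speed limits (rad/s): [2.57, 2.57, 3.14, 3.14, 3.14, 3.14].

## Interface

Orientations are given as a rotation vector (axis times angle).
In Python, from plant import manip, cams, workorder gives the robot as it stands. The module is installed in compiled form; this text tells all that it offers.
- The arm moves only by the tool jog_arm, never from a script. Its argument "series" is text: rows parted by semicolons, each of 7 numbers parted by spaces: the closure in counts, from 0 (fully open) to 255 (shut), then the shift along the tool's x, y, z in cm, then the turn, a rotation vector about the tool's x, y, z in rad. In form: grip dx dy dz ax ay az; .... A call has exactly 10 rows; each row shifts and turns the pose as measured when the row begins, along the tool's axes as they then stand; what a row does not reach is not made up. A row lasts 1/12 s, in which the tool goes at most 41.7 mm and 7.16 degrees, less where a joint would pass 70% of its speed; a pose out of reach is approached as far as the arm can. A call with a gripper value outside its range is refused whole. The fingers move at their own pace and stop on an object; the grip force is fixed at half the most. Time passes only in rows, so rows that do not move let the fingers close, or fill a call up. It gives the time, the measured TCP pose, the force and the opening at its end, in the units of the state.
- manip.state(): the state, without advancing time (a new reading comes with each control period).
- cams.camera(name): name is "side" or "top"; returns the picture (420x560x3 uint8, blue, green, red); there is no depth.
- cams.get_calibration(name): a dict with "fx", "fy", "cx", "cy" (pixels), "k1" (the pictures are not rectified: a ray, as slopes to the right and down, at radius r is drawn at 1 + k1 r^2 times it, then the intrinsics apply), "R" (3x3) and "t" (3): a world point X has camera coordinates R X + t. Camera axes: x right, y down, z forward; pixel columns grow to the right and rows downward; lengths in m; the calibration is good to about 2 mm. A picture is of the moment at which its call begins. get_calibration takes no time and is no camera call.
- workorder.job_done(): hands the job in, once; it reports no verdict.
The state is a dict: "clock": time; "joint_positions": joint angles; "dq": joint speeds; "joint_torque": joint torques, N m; "tool_pos": TCP position; "eef_rot": TCP orientation; "ft_force": force on the tool from outside, world axes, zero at the start; "ft_torque": the same for the moment, N m; "grip_width": finger opening in m.
Only numpy, scipy, OpenCV 4.12 (cv2) and the standard library are available. Lean on these libraries where they do the work, as an engineer would, in place of code of your own. Each camera call takes 0.05 s, during which the arm holds its last target.

## Task

Take the lock pin out of its stand, find the loose swing arm's hole with the pin's nose, draw it into line with the hole of the lug below it and push the pin down through both until its flange sits fully home, its ring still open. Then flip the pin's sprung ring down past the lug's free end until its cross wire snaps over the pin's lower end and stops. Work gently by feel, never forcing the pin, the ring or the instrument; leave the phone, the paddle and the lens case alone, and let go at the end.

Things in the scene. Friction and masses are not known exactly. Their poses are not given: they have to be found in the camera images.
- instrument: Cream metal instrument fixed to the table; origin on the table straight under the lock hole; its -x is its front. A steel lug, 28 mm wide (y), z 92 to 102 mm, juts from its front; its free end is 16 mm in front of the hole. The cabinet (300 wide, 240 deep, top 92 mm high) begins 45 mm behind the hole: under the lug is free space. Column and optical head, 275 mm high, stand 200 mm behind the hole.
- lock_hole (a point): Point on the axis of the lug's 13.6 mm hole, 110 mm above the table, where the pin's origin lies when home; axes as the instrument's. On the lug lies the swing arm's tongue, 8 mm thick, 36 mm wide, top at 110 mm. Its equal hole stands 5 to 17 mm to the +y side of the lug's: not measured, find it by feel or sight. 3 to 4 N sideways swings the arm; the nose in its hole drags it along.
- stand: Black plastic stand fixed to the table: base 70 x 70 x 6 mm, block 36 x 36 mm, 46 mm high, with a 17 mm hole 40 mm deep in its top. Origin at the table under the hole. The pin stands upright in it, flange on the block's top.
- pin: Steel lock pin, upright, about 0.16 kg; origin at the centre of its flange's underside (flange 26 mm across), z up. Below: 12 mm shaft for 22 mm, then a taper to a round nose, tip 34 mm below the origin. Above: a black grip block, 14 mm (x) by 20 mm (y), from 16 to 54 mm above the origin. Hinge hubs reach out to 24 mm either side (y), 9 mm above the origin. The open ring points to the pin's -x.
- ring_hinge (a joint): Ring's angle about its hinge, which lies along the pin's y, 9 mm above its origin: 0 = level, towards the pin's -x; grows as it turns down; 1.57 = cross wire under the nose; 1.67 = its stop, fully snapped over. Friction holds it where left. It closes only with the pin home, the pin's x along the instrument's x (within 0.15 rad), its side wires passing either side of lug and tongue.
- wire_ring: Sprung steel wire ring, 55 mm wide, with a thumb tab; origin on the hinge, its -x outward along the loop. Cross wire (7 mm thick) 45.3 mm from the hinge. The ring stretches at 5 N per mm; the cross wire must ride 1.4 mm over the nose. Push the tab's inner face about 45 mm from the cross wire, in an arc about the hinge; deep in the corner fingers jam. The snap takes 2 to 5 N there.
- tab (a point): Point on the flat steel thumb tab (18 mm wide, 58 mm long, 3 mm thick), 35 mm from the cross wire it stands on; in the ring's frame 51 mm along -x and 34 mm along z; axes as the ring's. The tab stands nearly square to the loop, leaning 10 degrees away from the hinge: up while the ring is open, outward and sloping a little down when it is closed.
- phone: Black telephone lying flat, 72 x 148 x 9 mm, origin under its centre. Leave alone.
- occluder: Black eye paddle lying flat: disc 56 mm across with a 117 mm long handle along its -x, 5 mm thick, origin under the disc. Leave alone.
- lens_case: Grey lens case, 90 x 60 x 28 mm, origin under its centre. Leave alone.

How it is judged:
On the way, in this order (a step that is already met when the one before it is completed fails the run):
1. the pin is fully home in the lock hole with its ring still open (horizontal distance between pin and lock_hole below 0.003 m and z of pin in the frame of lock_hole between -0.002 and 0.002 m and angle between pin's own z axis and vertical below 0.08 rad and value of joint ring_hinge below 0.9 rad), for 0.2 s.
2. the ring is snapped over the pin's lower end (value of joint ring_hinge above 1.61 rad), for 0.2 s.
At the end, for the whole second after the job is handed in: The pin rests released in the lock hole, its flange within 2 mm of the tongue's top and 3 mm of the hole's axis, upright within 0.08 rad, and its ring is snapped over the nose (hinge angle above 1.61 rad) (horizontal distance between pin and lock_hole below 0.003 m and z of pin in the frame of lock_hole between -0.002 and 0.002 m and angle between pin's own z axis and vertical below 0.08 rad and value of joint ring_hinge above 1.61 rad and linear speed of pin below 0.02 m/s); the robot touches nothing.
It fails at once if the pin is forced against the instrument (over 50 N in all contacts) (contact force between pin and instrument above 50 N).
It fails at once if the ring is forced by the fingers (over 25 N) (contact force between the fingers and wire_ring above 25 N).
It fails at once if the fingers press on the instrument (over 25 N) (contact force between the fingers and instrument above 25 N).
It fails at once if a bystander is disturbed (over 20 mm) (distance of any of phone, occluder, lens_case from where it was at the start of the episode above 0.02 m).
It also fails if it takes over 66 s, if anything falls off the work surface, if the arm or the gripper's body presses on something with over 40 N, if the wrist force passes 120 N, or if a joint passes its speed limit or range.

## Working session

There is one attempt and no reset: what is moved stays moved. The work goes in short steps, Python scripts to look and compute and a tool call to move; the robot and the scene stay as the last step left them, time stands still between calls to the robot, and variables do not carry over. Pictures are saved under pics/ and viewed, and the job is handed in when it is done.

Besides the shell and the picture viewer there is one more tool, called after "Request:" as name(argument=value, ...) on one line, values as JSON. jog_arm: Moves the arm, as the interface text tells. Its arguments: {"type":"object","properties":{"series":{"type":"string"}},"required":["series"]}

```bash
mkdir -p pics; ls; cat > h.py <<'E'
import numpy as np,cv2
from plant import manip,cams,workorder
def snap(n,f):
    im=np.array(cams.camera(n));cv2.imwrite('pics/'+f+'.png',im);return im
def proj(n,P):
    c=cams.get_calibration(n);p=np.array(c['R'])@np.array(P,float)+np.array(c['t']);a=p[:2]/p[2];a=a*(1+c['k1']*(a@a));return np.array([c['fx']*a[0]+c['cx'],c['fy']*a[1]+c['cy']])
def ray(n,uv):
    c=cams.get_calibration(n);K=np.array([[c['fx'],0,c['cx']],[0,c['fy'],c['cy']],[0,0,1.]])
    a=cv2.undistortPoints(np.array([[uv]],float),K,np.array([c['k1'],0,0,0,0.]))[0,0]
    R=np.array(c['R']);o=-R.T@np.array(c['t']);d=R.T@np.array([a[0],a[1],1]);return o,d
def atz(n,uv,z):
    o,d=ray(n,uv);return o+d*(z-o[2])/d[2]
def tri(uv1,uv2):
    o1,d1=ray('side',uv1);o2,d2=ray('top',uv2)
    A=np.stack([d1,-d2],1);s=np.linalg.lstsq(A,o2-o1,rcond=None)[0]
    a=o1+d1*s[0];b=o2+d2*s[1];return (a+b)/2,np.linalg.norm(a-b)
E
python3 - <<'E'
from h import *
np.set_printoptions(precision=4,suppress=True)
for n in('side','top'):
    snap(n,n+'0');print(cams.get_calibration(n));print(ray(n,(280,210)))
print(manip.state())
E
```

```text
pics
{'fx': 470.2147606070726, 'fy': 470.2147606070726, 'cx': 272.7678113299916, 'cy': 216.7235464116549, 'k1': -0.03966540198513725, 'R': array([[ 0.9925, -0.1218, -0.0078],
       [-0.0949, -0.7296, -0.6773],
       [ 0.0768,  0.673 , -0.7357]]), 't': array([-0.572 , -0.0204,  1.0604])}
(array([ 0.4843, -0.7982,  0.7619]), array([ 0.0934,  0.6815, -0.7261]))
{'fx': 378.9070949753076, 'fy': 378.9070949753076, 'cx': 275.93721507809903, 'cy': 209.47829612566113, 'k1': -0.08177755322643275, 'R': array([[ 0.182 , -0.9833,  0.002 ],
       [-0.9625, -0.1785, -0.2043],
       [ 0.2013,  0.0352, -0.9789]]), 't': array([-0.2648,  0.5288,  0.7553])}
(array([ 0.4051, -0.1925,  0.8479]), array([ 0.2019,  0.0244, -0.9792]))
{'clock': 0.1, 'joint_positions': array([ 0.9432,  0.2593,  1.536 , -0.    ,  1.348 , -0.2028]), 'dq': array([ 0.0007, -0.    , -0.0032,  0.0003,  0.0004, -0.    ]), 'joint_torque': array([  0.0006, -44.6965, -29.1249,  -0.0003,   0.0063,  -0.0001]), 'tool_pos': array([0.2264, 0.5008, 0.2386]), 'eef_rot': array([-0.6621, -3.0704,  0.0024]), 'ft_force': array([ 0.031 , -0.1128, -0.2695]), 'ft_torque': array([0.0119, 0.0178, 0.0381]), 'grip_width': 0.08524326067262994}
```

View pics/side0.png

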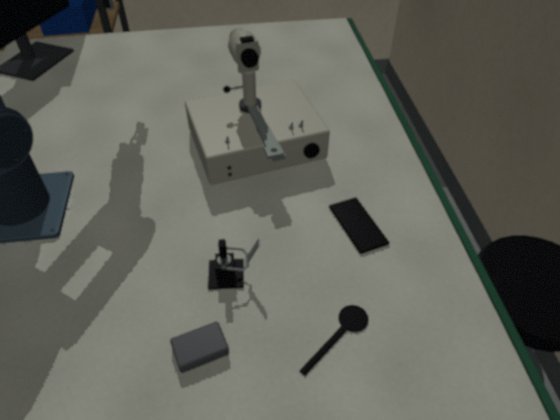

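View pics/top0.png

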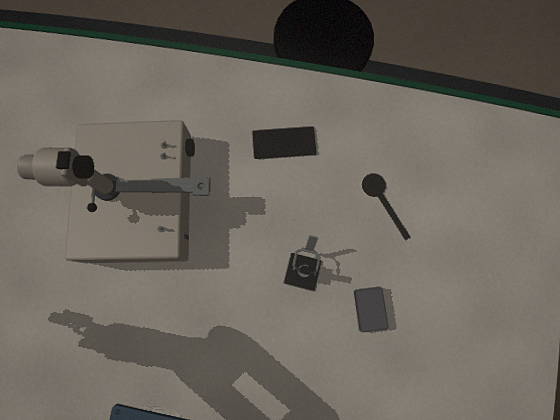

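```bash
python3 - <<'E'
from h import *
s=cv2.imread('pics/side0.png');t=cv2.imread('pics/top0.png')
def cr(im,x0,y0,x1,y1,f,n):
    c=im[y0:y1,x0:x1];c=cv2.resize(c,None,fx=f,fy=f,interpolation=cv2.INTER_CUBIC);c=cv2.convertScaleAbs(c,alpha=1.6)
    for x in range((x0+9)//10*10,x1,10):
        cv2.line(c,((x-x0)*f,0),((x-x0)*f,8),(0,0,255),1);cv2.putText(c,str(x),((x-x0)*f,18),0,.35,(0,0,255))
    for y in range((y0+9)//10*10,y1,10):
        cv2.line(c,(0,(y-y0)*f),(8,(y-y0)*f),(0,0,255),1);cv2.putText(c,str(y),(9,(y-y0)*f+4),0,.35,(0,0,255))
    cv2.imwrite('pics/'+n+'.png',c)
cr(s,200,230,280,310,7,'c1');cr(t,270,225,370,300,7,'c2');cr(s,230,100,330,180,7,'c3');cr(t,100,150,220,220,6,'c4')
E
```

```text
(no output)
```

View pics/c1.png

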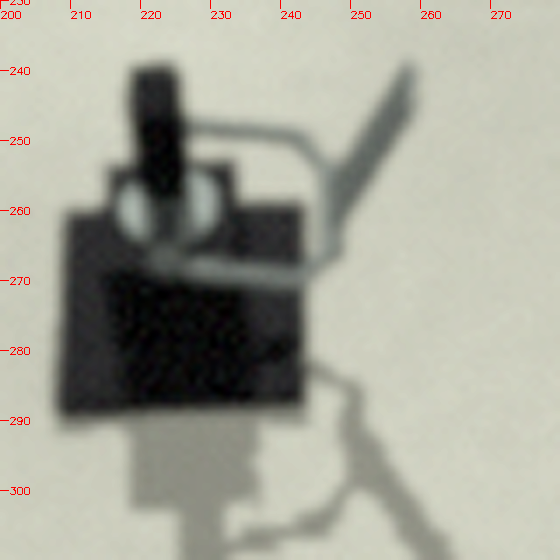

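View pics/c2.png

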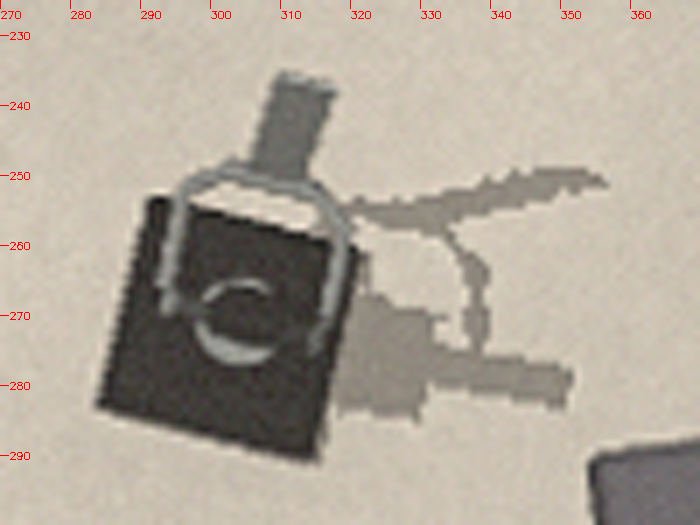

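View pics/c3.png

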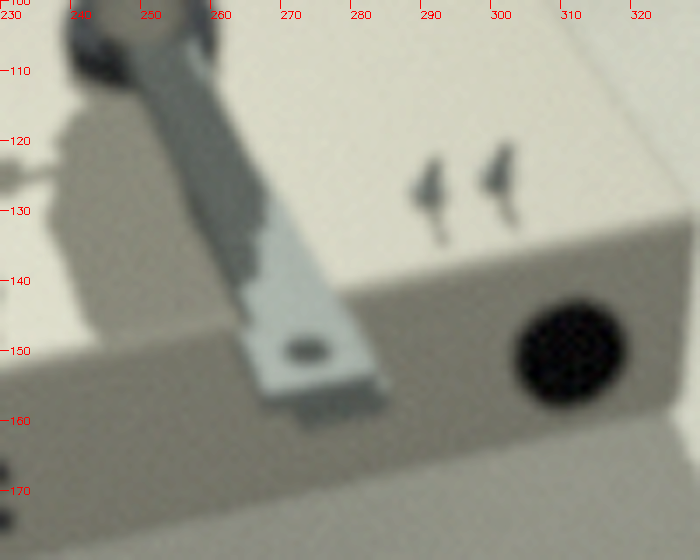

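View pics/c4.png

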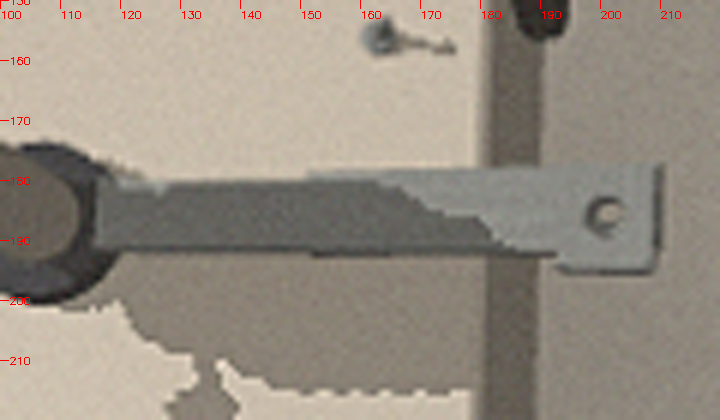

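```bash
python3 - <<'E'
from h import *
np.set_printoptions(precision=4,suppress=True)
print('base');P=[atz('top',u,.006) for u in[(291.3,253),(321.3,261),(316,291),(284,283)]]
print(np.array(P),np.mean(P,0),[np.linalg.norm(P[i]-P[i-1]) for i in range(4)])
print('sidebase',[atz('side',u,.006) for u in [(208.5,289),(243,288),(243,259.5),(209.5,260.5)]])
print('grip top side',atz('side',(222.7,240.5),.1))
print('tab top',tri((258,240),(313,237)))
print('ring cross/tab base',tri((248,256),(308,250)))
print('ring cross',tri((247,260),(307,249)), atz('top',(308,250),.055))
print('hubs',atz('top',(293.5,268.5),.055),atz('top',(315,274.5),.055),atz('side',(223,267.5),.055))
print('tongue hole',tri((273.7,150),(200.7,185.7)),atz('top',(200.7,185.7),.11),atz('side',(273.7,150),.11))
print('tongue corners', tri((284,155),(208.5,179)),tri((266.5,157),(208,194.5)))
print('cab front R', tri((328,130.5),(182,121)), 'top L', tri((201.5,152),(179,260)))
print([atz('top',u,.092) for u in [(182,121),(179,260),(78,123),(67,257)]])
print([atz('side',u,.092) for u in [(328,130.5)]])
print('lug', atz('side',(285,158.5),.092))
E
```

```text
base
[[ 0.4874 -0.2137  0.006 ]
 [ 0.482  -0.2822  0.006 ]
 [ 0.4154 -0.2813  0.006 ]
 [ 0.4198 -0.2095  0.006 ]] [ 0.4511 -0.2467  0.006 ] [np.float64(0.06770199287415779), np.float64(0.06865919435318536), np.float64(0.06654520818161004), np.float64(0.0719334303681197)]
sidebase [array([ 0.4179, -0.2781,  0.006 ]), array([ 0.4839, -0.2841,  0.006 ]), array([ 0.4894, -0.2155,  0.006 ]), array([ 0.4221, -0.2095,  0.006 ])]
grip top side [ 0.4553 -0.2397  0.1   ]
tab top (array([ 0.5183, -0.2481,  0.1012]), np.float64(0.0023485381107104845))
ring cross/tab base (array([ 0.4972, -0.2457,  0.0539]), np.float64(0.0039190704461178226))
ring cross (array([ 0.4975, -0.2444,  0.0409]), np.float64(0.0017850764077379194)) [ 0.4951 -0.2458  0.055 ]
hubs [ 0.4518 -0.2226  0.055 ] [ 0.4476 -0.2686  0.055 ] [ 0.4506 -0.2672  0.055 ]
tongue hole (array([ 0.5778, -0.0075,  0.1103]), np.float64(0.0009971012753093869)) [ 0.5774 -0.0075  0.11  ] [ 0.5784 -0.0069  0.11  ]
tongue corners (array([ 0.5978, -0.0179,  0.1022]), np.float64(0.003501583809292836)) (array([ 0.5614, -0.0259,  0.1084]), np.float64(0.0020714173586871966))
cab front R (array([0.7158, 0.0702, 0.0913]), np.float64(0.00047813871120356443)) top L (array([ 0.4232, -0.0002,  0.116 ]), np.float64(0.00032474955730789156))
[array([0.7157, 0.07  , 0.092 ]), array([0.424 , 0.0061, 0.092 ]), array([0.6723, 0.2987, 0.092 ]), array([0.3855, 0.2354, 0.092 ])]
[array([0.7152, 0.0691, 0.092 ])]
lug [ 0.6019 -0.0172  0.092 ]
```

```bash
python3 - <<'E'
from h import *
s=cv2.imread('pics/side0.png');t=cv2.imread('pics/top0.png')
def cr(im,x0,y0,x1,y1,f,n,g=1.6):
    c=im[y0:y1,x0:x1];c=cv2.resize(c,None,fx=f,fy=f,interpolation=cv2.INTER_NEAREST);c=cv2.convertScaleAbs(c,alpha=g)
    for x in range(x0,x1,5):
        cv2.putText(c,str(x),((x-x0)*f,12),0,.4,(0,0,255))
    for y in range(y0,y1,5):
        cv2.putText(c,str(y),(0,(y-y0)*f+12),0,.4,(0,0,255))
    cv2.imwrite('pics/'+n+'.png',c)
cr(s,256,140,296,168,18,'d1',1.8);cr(t,172,170,216,202,17,'d2',1.8)
E
```

```text
(no output)
```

View pics/d1.png

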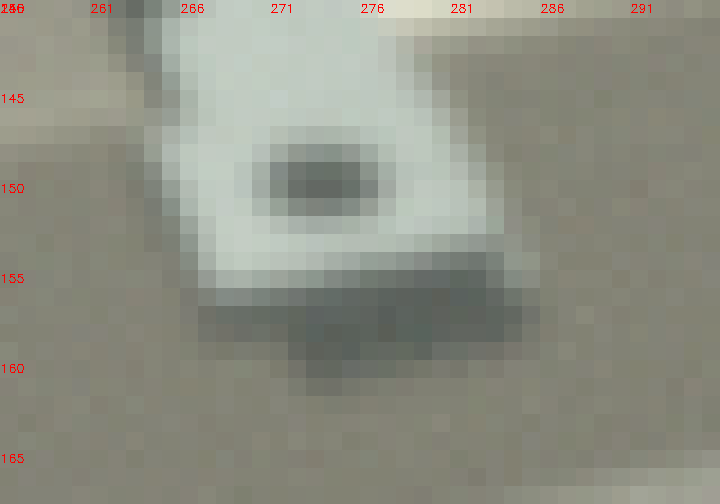

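View pics/d2.png

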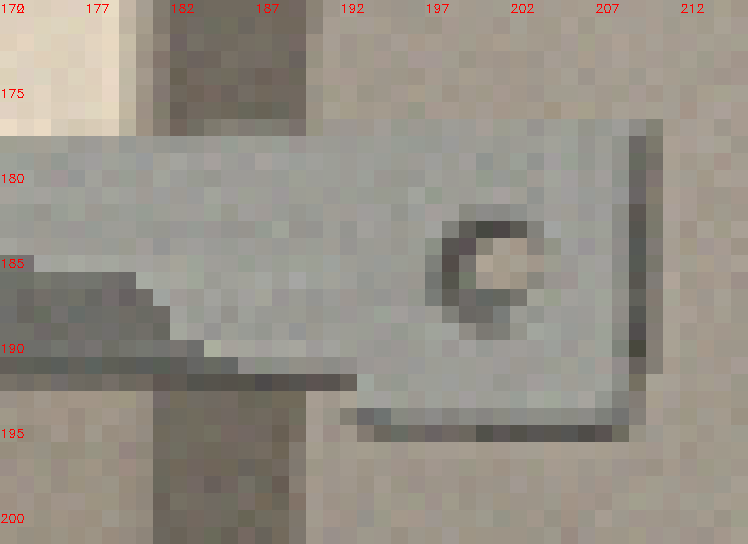

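```bash
python3 - <<'E'
from h import *
np.set_printoptions(precision=4,suppress=True)
L=atz('side',(271.7,161.6),.092);R=atz('side',(285.3,158.7),.092)
print(L,R,np.linalg.norm(L-R),np.degrees(np.arctan2(*(R-L)[1::-1])))
for w in np.radians([11,12,12.4]):
    xi=np.array([-np.sin(w),np.cos(w)]);yi=np.array([-np.cos(w),-np.sin(w)])
    h=((L+R)/2)[:2]+.016*xi
    th=np.array([.5778,-.0073]);print(w,h,(th-h)@xi,(th-h)@yi)
    # front line
    fr=np.array([[.7157,.070],[.424,.0061]]);print([(f-h)@xi for f in fr],[(f-h)@yi for f in fr])
    for hh in (h,):
      for n in('side','top'):
        print(n,[proj(n,list(hh+a*xi+b*yi)+[z]).round(1) for a,b,z in[(-.016,-.014,.092),(-.016,.014,.092),(-.016,-.014,.102),(-.016,.014,.102),(0,0,.092),(0,0,.102)]])
# shape of visible-through
E
```

```text
[ 0.5718 -0.0236  0.092 ] [ 0.6024 -0.0179  0.092 ] 0.031161163143578426 10.56720876413151
0.19198621771937624 [ 0.584  -0.0051] -0.0009918503345195053 0.006554602244538908
[np.float64(0.0485753704835594), np.float64(0.04150837741259178)] [np.float64(-0.1435613216955009), np.float64(0.15497202252074394)]
side [array([284.6, 158.8]), array([272.4, 161.5]), array([284.6, 155.3]), array([272.4, 157.9]), array([276.2, 155.6]), array([276.2, 152.1])]
top [array([209.8, 178.2]), array([209.5, 191.2]), array([209. , 176.8]), array([208.6, 190. ]), array([202. , 184.7]), array([201. , 183.4])]
0.20943951023931956 [ 0.5838 -0.0051] -0.0008797425660007459 0.006291675619035559
[np.float64(0.04606004480695342), np.float64(0.04420425333160363)] [np.float64(-0.14466645222236907), np.float64(0.1539447599549369)]
side [array([284.6, 158.7]), array([272.4, 161.6]), array([284.6, 155.2]), array([272.4, 158. ]), array([276.1, 155.7]), array([276.1, 152.1])]
top [array([209.7, 178.2]), array([209.6, 191.2]), array([208.9, 176.8]), array([208.7, 190. ]), array([202. , 184.9]), array([201. , 183.6])]
0.21642082724729686 [ 0.5837 -0.0052] -0.0008361872108018324 0.00618596384241992
[np.float64(0.04504857828809134), np.float64(0.04527751463717034)] [np.float64(-0.14509618412987585), np.float64(0.1535207068661763)]
side [array([284.5, 158.7]), array([272.5, 161.6]), array([284.6, 155.2]), array([272.4, 158. ]), array([276. , 155.7]), array([276. , 152.1])]
top [array([209.7, 178.2]), array([209.6, 191.2]), array([208.9, 176.8]), array([208.8, 190. ]), array([202. , 184.9]), array([201. , 183.6])]
```

```bash
cat >> h.py <<'E'
from scipy.spatial.transform import Rotation as Ro
np.set_printoptions(precision=4,suppress=True)
def pose():
    s=manip.state();return np.array(s['tool_pos']),Ro.from_rotvec(s['eef_rot']),s
def down(yaw_y):  # tool z down, tool y at angle yaw_y
    y=np.array([np.cos(yaw_y),np.sin(yaw_y),0]);z=np.array([0,0,-1.]);x=np.cross(y,z);return Ro.from_matrix(np.stack([x,y,z],1))
def plan(p1,R1,n,g,p0=None,R0=None):
    p,R,s=pose()
    if p0 is not None:p=np.array(p0)
    if R0 is not None:R=R0
    rv=(R.inv()*R1).as_rotvec();print('tot d',np.round((np.array(p1)-p)*1000,1),'rot',rv)
    rows=[]
    for i in range(n):
        d=R.inv().apply((np.array(p1)-p)/(n-i))*100;a=(R.inv()*R1).as_rotvec()/(n-i)
        rows.append((g,*np.round(d,2),*np.round(a,3)))
        p=p+R.apply(d/100);R=R*Ro.from_rotvec(a)
    print('; '.join(' '.join('%g'%(v+0.) for v in r) for r in rows))
def st():
    p,R,s=pose();M=R.as_matrix();print('t%.2f'%s['clock'],'p',p,'yaw_y',np.degrees(np.arctan2(M[1,1],M[0,1])).round(2),'z',M[:,2],'F',s['ft_force'].round(2),'T',s['ft_torque'].round(2),'w',round(s['grip_width'],4))
E
python3 - <<'E'
from h import *
st()
plan([.45,-.2457,.20],down(np.radians(87.5)),20,0)
E
```

```text
t0.10 p [0.2264 0.5008 0.2386] yaw_y 65.66 z [-0.001  -0.0013 -1.    ] F [ 0.03 -0.11 -0.27] T [0.01 0.02 0.04] w 0.0852
tot d [ 223.6 -746.5  -38.6] rot [-0.0015 -0.0006 -0.3812]
0 -2.56 -2.94 0.2 0 0 -0.019; 0 -2.5 -2.99 0.2 0 0 -0.019; 0 -2.44 -3.03 0.2 0 0 -0.019; 0 -2.38 -3.08 0.2 0 0 -0.019; 0 -2.33 -3.13 0.2 0 0 -0.019; 0 -2.27 -3.17 0.2 0 0 -0.019; 0 -2.2 -3.21 0.2 0 0 -0.019; 0 -2.14 -3.25 0.2 0 0 -0.019; 0 -2.08 -3.29 0.2 0 0 -0.019; 0 -2.02 -3.33 0.2 0 0 -0.019; 0 -1.95 -3.37 0.19 0 0 -0.019; 0 -1.89 -3.41 0.19 0 0 -0.019; 0 -1.82 -3.44 0.19 0 0 -0.019; 0 -1.76 -3.48 0.19 0 0 -0.019; 0 -1.69 -3.51 0.19 0 0 -0.019; 0 -1.62 -3.54 0.19 0 0 -0.019; 0 -1.56 -3.57 0.19 0 0 -0.019; 0 -1.49 -3.6 0.19 0 0 -0.019; 0 -1.42 -3.63 0.19 0 0 -0.019; 0 -1.35 -3.65 0.19 0 0 -0.019
```

Request:
jog_arm(series="0 -2.5 -2.9 0.2 0 0 -0.019; 0 -2.5 -3 0.2 0 0 -0.019; 0 -2.4 -3 0.2 0 0 -0.019; 0 -2.4 -3.1 0.2 0 0 -0.019; 0 -2.3 -3.1 0.2 0 0 -0.019; 0 -2.3 -3.2 0.2 0 0 -0.019; 0 -2.2 -3.2 0.2 0 0 -0.019; 0 -2.1 -3.2 0.2 0 0 -0.019; 0 -2.1 -3.3 0.2 0 0 -0.019; 0 -2 -3.3 0.2 0 0 -0.019")

```text
clock: 0.93
tool_pos: [0.3382, 0.1215, 0.2136]
eef_rot: [-0.33, -3.12, 0.003]
ft_force: [0.3, -0.5, -0.7]
grip_width: 0.0853
```

```bash
python3 - <<'E'
from h import *
st()
plan([.45,-.2457,.16],down(np.radians(87.5)),10,0)
E
```

```text
t0.93 p [0.3382 0.1215 0.2136] yaw_y 77.93 z [-0.0044 -0.0013 -1.    ] F [ 0.35 -0.51 -0.72] T [ 0.01 -0.03  0.01] w 0.0853
tot d [ 111.8 -367.2  -53.6] rot [-0.0018 -0.0042 -0.167 ]
0 -1.86 -3.36 0.54 0 0 -0.017; 0 -1.81 -3.39 0.54 0 0 -0.017; 0 -1.75 -3.42 0.54 0 0 -0.017; 0 -1.69 -3.45 0.54 0 0 -0.017; 0 -1.63 -3.47 0.54 0 0 -0.017; 0 -1.58 -3.5 0.54 0 0 -0.017; 0 -1.52 -3.53 0.54 0 0 -0.017; 0 -1.46 -3.55 0.54 0 0 -0.017; 0 -1.4 -3.57 0.54 0 0 -0.017; 0 -1.34 -3.6 0.54 0 0 -0.017
```

Request:
jog_arm(series="0 -1.9 -3.4 0.5 0 0 -0.017; 0 -1.8 -3.4 0.5 0 0 -0.017; 0 -1.8 -3.4 0.5 0 0 -0.017; 0 -1.7 -3.4 0.5 0 0 -0.017; 0 -1.6 -3.5 0.5 0 0 -0.017; 0 -1.6 -3.5 0.5 0 0 -0.017; 0 -1.5 -3.5 0.5 0 0 -0.017; 0 -1.5 -3.5 0.5 0 0 -0.017; 0 -1.4 -3.6 0.5 0 0 -0.017; 0 -1.3 -3.6 0.5 0 0 -0.017")

```text
clock: 1.77
tool_pos: [0.4512, -0.2649, 0.1607]
eef_rot: [-0.057, -3.139, -0.001]
ft_force: [-0.1, 0.1, 0.2]
grip_width: 0.0851
```

```bash
python3 - <<'E'
from h import *
st()
plan([.45,-.2457,.074],down(np.radians(87.5)),8,0)
E
```

```text
t1.77 p [ 0.4512 -0.2649  0.1607] yaw_y 87.93 z [-0.0024  0.0008 -1.    ] F [-0.11  0.14  0.25] T [-0.01 -0.04  0.04] w 0.0851
tot d [ -1.2  19.2 -86.7] rot [ 0.0007 -0.0024  0.0075]
0 0.02 0.24 1.08 0 0 0.001; 0 0.02 0.24 1.08 0 0 0.001; 0 0.02 0.24 1.08 0 0 0.001; 0 0.02 0.24 1.08 0 0 0.001; 0 0.02 0.24 1.08 0 0 0.001; 0 0.02 0.24 1.08 0 0 0.001; 0 0.02 0.24 1.08 0 0 0.001; 0 0.03 0.24 1.08 0 0 0.001
```

Request:
jog_arm(series="0 0 1 0 0 0 0; 0 0.1 0.9 0.5 0 0 0; 0 0 0 1 0 0 0; 0 0 0 1 0 0 0; 0 0 0 1 0 0 0; 0 0 0 1 0 0 0; 0 0 0 1 0 0 0; 0 0 0 1 0 0 0; 0 0 0 0 0 0 0; 0 0 0 0 0 0 0")

```text
clock: 2.6
tool_pos: [0.4479, -0.2444, 0.0845]
eef_rot: [-0.055, -3.132, -0.006]
ft_force: [0.5, -0.1, 1.0]
grip_width: 0.0852
```

```bash
python3 - <<'E'
from h import *
st()
s=snap('side','s1');t=snap('top','t1')
a=cv2.resize(s[200:310,180:290],None,fx=5,fy=5)[:, :400];b=cv2.resize(t[215:325,250:330],None,fx=5,fy=5)
cv2.imwrite('pics/e1.png',cv2.convertScaleAbs(np.hstack([a,b]),alpha=2))
plan([.45,-.2457,.074],down(np.radians(87.5)),2,0)
E
```

```text
t2.60 p [ 0.4479 -0.2444  0.0845] yaw_y 87.98 z [-0.0088  0.0038 -1.    ] F [ 0.47 -0.11  0.98] T [-0.06 -0.01 -0.01] w 0.0852
tot d [  1.9  -1.  -11.1] rot [ 0.0031 -0.0084  0.0082]
0 -0.1 -0.05 0.55 0.002 -0.004 0.004; 0 -0.1 -0.04 0.55 0.002 -0.004 0.004
```

View pics/e1.png

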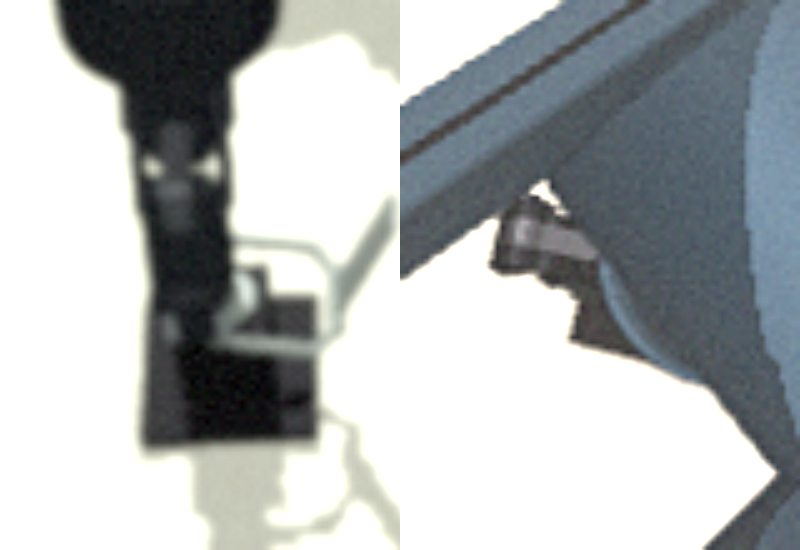

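Request:
jog_arm(series="0 -0.1 -0.1 0.5 0.002 -0.004 0; 0 -0.1 0 0.5 0.002 -0.004 0; 0 0 0 0 0 0 0; 255 0 0 0 0 0 0; 255 0 0 0 0 0 0; 255 0 0 0 0 0 0; 255 0 0 0 0 0 0; 255 0 0 0 0 0 0; 255 0 0 0 0 0 0; 255 0 0 0 0 0 0")

```text
clock: 3.53
tool_pos: [0.4518, -0.2462, 0.0766]
eef_rot: [0.055, 3.136, -0.006]
ft_force: [0.3, -0.7, -0.5]
grip_width: 0.0191
```

```bash
python3 - <<'E'
from h import *
st()
E
```

```text
t3.53 p [ 0.4518 -0.2462  0.0766] yaw_y 87.97 z [ 0.0047 -0.0038 -1.    ] F [ 0.27 -0.72 -0.48] T [-0.02 -0.04  0.01] w 0.0191
```

Request:
jog_arm(series="255 0 0 1 0 0 0; 255 0 0 -2 0 0 0; 255 0 0 -2 0 0 0; 255 0 0 -2 0 0 0; 255 0 0 -2 0 0 0; 255 0 0 -2 0 0 0; 255 0 0 -2 0 0 0; 255 0 0 -1 0 0 0; 255 0 0 0 0 0 0; 255 0 0 0 0 0 0")

```text
clock: 4.37
tool_pos: [0.4517, -0.2454, 0.2089]
eef_rot: [0.054, 3.132, -0.011]
ft_force: [0.3, 0.6, -2.3]
grip_width: 0.0191
```

```bash
python3 - <<'E'
from h import *
st()
s=snap('side','s2');t=snap('top','t2')
a=cv2.resize(s[160:270,180:290],None,fx=5,fy=5)[:, :550];b=cv2.resize(t[215:325,250:300],None,fx=5,fy=5)
cv2.imwrite('pics/e2.png',cv2.convertScaleAbs(np.hstack([a,b]),alpha=2))
plan([.5678,-.0472,.21],down(np.radians(12)),15,255)
E
```

```text
t4.37 p [ 0.4517 -0.2454  0.2089] yaw_y 88.03 z [ 0.009  -0.0073 -0.9999] F [ 0.3   0.61 -2.26] T [-0.01 -0.   -0.06] w 0.0191
tot d [116.4 197.9   1.9] rot [0.0003 0.0107 1.327 ]
255 -0.73 1.35 -0.02 0 0.001 0.088; 255 -0.61 1.4 -0.02 0 0.001 0.088; 255 -0.48 1.45 -0.02 0 0.001 0.088; 255 -0.35 1.49 -0.02 0 0.001 0.088; 255 -0.22 1.52 -0.02 0 0.001 0.088; 255 -0.08 1.53 -0.02 0 0.001 0.088; 255 0.05 1.53 -0.02 0 0.001 0.088; 255 0.19 1.52 -0.02 0 0.001 0.088; 255 0.32 1.5 -0.02 0 0.001 0.088; 255 0.45 1.46 -0.02 0 0.001 0.088; 255 0.58 1.42 -0.02 0 0.001 0.088; 255 0.7 1.36 -0.02 0 0.001 0.088; 255 0.82 1.29 -0.01 0 0.001 0.088; 255 0.93 1.22 -0.01 0 0.001 0.088; 255 1.03 1.13 -0.01 0 0.001 0.088
```

View pics/e2.png

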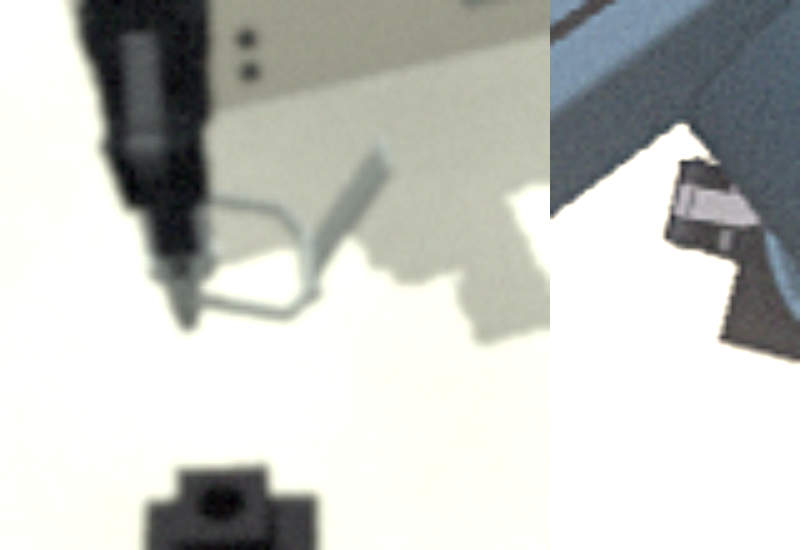

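```bash
python3 - <<'E'
from h import *
print(atz('side',(217.6,225),.144),atz('side',(224,260.2),.046))
E
```

```text
[ 0.4501 -0.2402  0.144 ] [ 0.4529 -0.2434  0.046 ]
```

Request:
jog_arm(series="255 -0.7 1.35 0 0 0.001 0.088; 255 -0.6 1.4 0 0 0.001 0.088; 255 -0.5 1.45 0 0 0.001 0.088; 255 -0.35 1.5 0 0 0.001 0.088; 255 -0.2 1.5 0 0 0.001 0.088; 255 -0.1 1.5 0 0 0.001 0.088; 255 0.05 1.5 0 0 0.001 0.088; 255 0.2 1.5 0 0 0.001 0.088; 255 0.3 1.5 0 0 0.001 0.088; 255 0.45 1.5 0 0 0.001 0.088")

```text
clock: 5.3
tool_pos: [0.526, -0.1092, 0.192]
eef_rot: [-1.439, -2.763, 0.004]
ft_force: [0.4, 1.0, -1.8]
grip_width: 0.0191
```

```bash
python3 - <<'E'
from h import *
st()
plan([.5728,-.0272,.205],down(np.radians(12)),7,255)
E
```

```text
t5.30 p [ 0.526  -0.1092  0.192 ] yaw_y 34.98 z [-0.0247  0.01   -0.9996] F [ 0.37  1.   -1.8 ] T [-0.06 -0.02 -0.04] w 0.0191
tot d [46.8 82.  13. ] rot [-0.0188 -0.0192  0.4009]
255 0.58 1.22 -0.19 -0.003 -0.003 0.057; 255 0.65 1.18 -0.19 -0.003 -0.003 0.057; 255 0.71 1.14 -0.19 -0.003 -0.003 0.057; 255 0.78 1.1 -0.19 -0.003 -0.003 0.057; 255 0.84 1.06 -0.19 -0.003 -0.003 0.057; 255 0.9 1.01 -0.19 -0.003 -0.003 0.057; 255 0.95 0.95 -0.19 -0.003 -0.003 0.057
```

Request:
jog_arm(series="255 0.6 1.2 -0.3 -0.003 -0.003 0.057; 255 0.6 1.2 -0.3 -0.003 -0.003 0.057; 255 0.7 1.1 -0.2 -0.003 -0.003 0.057; 255 0.8 1.1 -0.2 -0.003 -0.003 0.057; 255 0.8 1 -0.2 -0.003 -0.003 0.057; 255 0.9 1 -0.2 -0.003 -0.003 0.057; 255 0.9 0.9 -0.2 -0.003 -0.003 0.057; 255 0 0 0 0 0 0; 255 0 0 0 0 0 0; 255 0 0 0 0 0 0")

```text
clock: 6.13
tool_pos: [0.5687, -0.0206, 0.191]
eef_rot: [-1.984, -2.406, 0.015]
ft_force: [-0.5, -0.3, -1.4]
grip_width: 0.0186
```

```bash
python3 - <<'E'
from h import *
st()
s=snap('side','s3');t=snap('top','t3')
a=cv2.resize(s[80:190,230:310],None,fx=5,fy=5);b=cv2.resize(t[140:250,160:240],None,fx=5,fy=5)
cv2.imwrite('pics/e3.png',cv2.convertScaleAbs(np.hstack([a,b]),alpha=2))
p,R,_=pose()
print('exp nose',proj('side',p+[0,0,-.0646]),'exp top',proj('top',p+[0,0,-.0306]))
plan([.5778,-.0072,.195],down(np.radians(12)),6,255)
E
```

```text
t6.13 p [ 0.5687 -0.0206  0.191 ] yaw_y 11.0 z [-0.0236  0.0071 -0.9997] F [-0.48 -0.25 -1.38] T [ 0.03 -0.01 -0.03] w 0.0186
exp nose [269.8856 148.5165] exp top [201.5247 184.2833]
tot d [ 9.3 13.9  3.8] rot [-0.0217 -0.0116 -0.0186]
255 0.2 0.19 -0.07 -0.004 -0.002 -0.003; 255 0.2 0.19 -0.07 -0.004 -0.002 -0.003; 255 0.2 0.2 -0.07 -0.004 -0.002 -0.003; 255 0.2 0.2 -0.06 -0.004 -0.002 -0.003; 255 0.2 0.2 -0.06 -0.004 -0.002 -0.003; 255 0.19 0.2 -0.06 -0.004 -0.002 -0.003
```

View pics/e3.png

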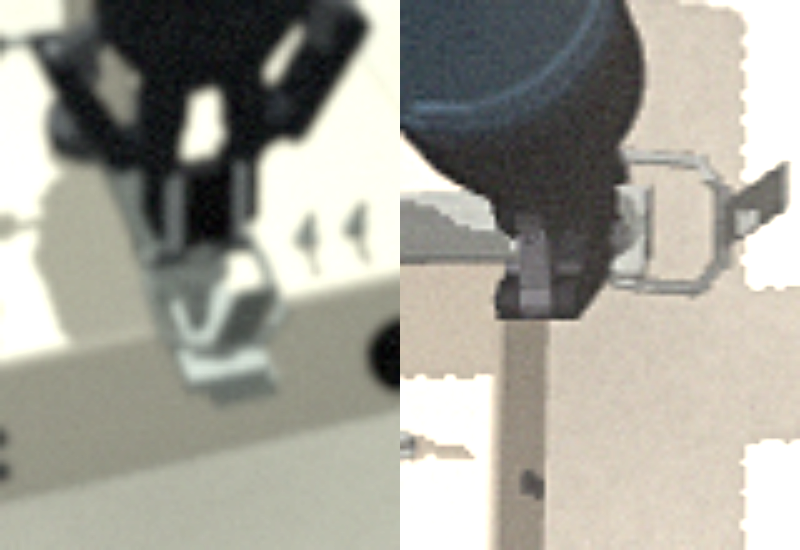

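Request:
jog_arm(series="255 0.3 0.3 0 -0.005 -0.004 -0.003; 255 0.3 0.3 0 -0.005 -0.003 -0.003; 255 0.3 0.3 0 -0.004 -0.002 -0.003; 255 0.2 0.2 0 -0.004 -0.002 -0.003; 255 0 0 0 -0.004 -0.002 -0.003; 255 0 0 0 0 0 0; 255 0 0 0 0 0 0; 255 0 0 0.2 0 0 0; 255 0 0 0.2 0 0 0; 255 0 0 0 0 0 0")

```text
clock: 7.07
tool_pos: [0.5775, -0.0088, 0.187]
eef_rot: [1.977, 2.435, 0.0]
ft_force: [-0.1, 0.3, -1.5]
grip_width: 0.019
```

```bash
python3 - <<'E'
from h import *
st()
plan([.5778,-.0072,.177],down(np.radians(12)),5,255)
E
```

```text
t7.07 p [ 0.5775 -0.0088  0.187 ] yaw_y 11.85 z [ 0.0036 -0.0028 -1.    ] F [-0.1   0.33 -1.51] T [0.02 0.03 0.01] w 0.019
tot d [  0.3   1.6 -10. ] rot [ 0.0029  0.0035 -0.0027]
255 0.03 0.01 0.2 0.001 0.001 -0.001; 255 0.03 0.01 0.2 0.001 0.001 -0.001; 255 0.03 0.01 0.2 0.001 0.001 -0.001; 255 0.03 0.01 0.2 0.001 0.001 -0.001; 255 0.03 0.01 0.2 0.001 0.001 -0.001
```

Request:
jog_arm(series="255 0.08 0 0.3 0 0.001 0; 255 0.08 0 0.3 0 0.001 0; 255 0 0 0.3 0 0 0; 255 0 0 0.2 0 0 0; 255 0 0 0.1 0 0 0; 255 0 0 0.1 0 0 0; 255 0 0 0.1 0 0 0; 255 0 0 0.1 0 0 0; 255 0 0 0.1 0 0 0; 255 0 0 0 0 0 0")

```text
clock: 7.9
tool_pos: [0.577, -0.0073, 0.1685]
eef_rot: [1.98, 2.437, 0.001]
ft_force: [0.5, 0.6, -2.1]
grip_width: 0.0191
```

```bash
python3 - <<'E'
from h import *
st()
E
```

```text
t7.90 p [ 0.577  -0.0073  0.1685] yaw_y 11.81 z [ 0.0018 -0.0004 -1.    ] F [ 0.47  0.58 -2.08] T [-0.04 -0.03 -0.04] w 0.0191
```

Request:
jog_arm(series="255 0 0 0.1 0 0 0; 255 0 0 0.1 0 0 0; 255 0 0 0.1 0 0 0; 255 0 0 0 0 0 0; 255 0 0 0 0 0 0; 255 0 0 0 0 0 0; 255 0 0 0 0 0 0; 255 0 0 0 0 0 0; 255 0 0 0 0 0 0; 255 0 0 0 0 0 0")

```text
clock: 8.73
tool_pos: [0.5773, -0.0074, 0.1656]
eef_rot: [1.979, 2.436, 0.002]
ft_force: [-0.3, 0.1, -0.9]
grip_width: 0.0189
```

```bash
python3 - <<'E'
from h import *
st()
s=snap('side','s4')
a=cv2.resize(s[80:190,230:310],None,fx=5,fy=5)
cv2.imwrite('pics/e4.png',cv2.convertScaleAbs(a,alpha=2))
E
```

```text
t8.73 p [ 0.5773 -0.0074  0.1656] yaw_y 11.82 z [ 0.0028 -0.0006 -1.    ] F [-0.31  0.09 -0.93] T [ 0.01 -0.   -0.01] w 0.0189
```

View pics/e4.png

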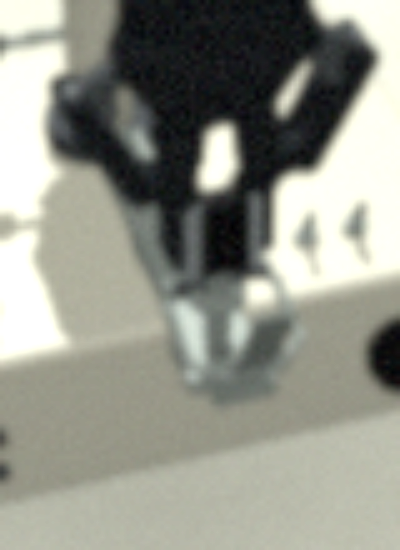

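Request:
jog_arm(series="255 0 0.1 0 0 0 0; 255 0 0.1 0 0 0 0; 255 0 0.1 0 0 0 0; 255 0 0.1 0 0 0 0; 255 0 0 0 0 0 0; 255 0 0 0 0 0 0; 255 0 0 0 0 0 0; 255 0 0 0 0 0 0; 255 0 0 0 0 0 0; 255 0 0 0 0 0 0")

```text
clock: 9.62
tool_pos: [0.5811, -0.0066, 0.1656]
eef_rot: [1.98, 2.437, 0.0]
ft_force: [0.2, -0.5, -1.3]
grip_width: 0.0193
```

```bash
python3 - <<'E'
from h import *
st()
E
```

```text
t9.62 p [ 0.5811 -0.0066  0.1656] yaw_y 11.82 z [ 0.0015 -0.0009 -1.    ] F [ 0.16 -0.5  -1.34] T [-0.06  0.16 -0.04] w 0.0193
```

Request:
jog_arm(series="255 0 0.1 0 0 0 0; 255 0 0.1 0 0 0 0; 255 0 0.05 0 0 0 0; 255 0 0 0 0 0 0; 255 0 0 0 0 0 0; 255 0 0 0 0 0 0; 255 0 0 0 0 0 0; 255 0 0 0 0 0 0; 255 0 0 0 0 0 0; 255 0 0 0 0 0 0")

```text
clock: 10.45
tool_pos: [0.5818, -0.0065, 0.1655]
eef_rot: [-1.98, -2.438, 0.005]
ft_force: [-2.5, -1.1, -0.9]
grip_width: 0.0193
```

```bash
python3 - <<'E'
from h import *
st()
E
```

```text
t10.45 p [ 0.5818 -0.0065  0.1655] yaw_y 11.84 z [-0.0029 -0.0016 -1.    ] F [-2.53 -1.09 -0.86] T [-0.12  0.49  0.03] w 0.0193
```

Request:
jog_arm(series="255 0 0.15 0 0 0.001 0; 255 0 0.15 0 0 0.001 0; 255 0 0.15 0 0 0.001 0; 255 0 0 0 0 0 0; 255 0 0 0 0 0 0; 255 0 0 0 0 0 0; 255 0 0 0 0 0 0; 255 0 0 0 0 0 0; 255 0 0 0 0 0 0; 255 0 0 0 0 0 0")

```text
clock: 11.28
tool_pos: [0.5857, -0.0058, 0.1655]
eef_rot: [-1.977, -2.435, 0.004]
ft_force: [-3.3, -0.9, 0.3]
grip_width: 0.0193
```

```bash
python3 - <<'E'
from h import *
st()
E
```

```text
t11.28 p [ 0.5857 -0.0058  0.1655] yaw_y 11.84 z [-0.0058  0.001  -1.    ] F [-3.33 -0.93  0.28] T [-0.2   0.7   0.01] w 0.0193
```

Request:
jog_arm(series="255 0 0 0.1 0 0.001 0; 255 0 0 0.1 0 0.001 0; 255 0 0 0.1 0 0.001 0; 255 0 0 0.1 0 0 0; 255 0 0 0 0 0 0; 255 0 0 0 0 0 0; 255 0 0 0 0 0 0; 255 0 0 0 0 0 0; 255 0 0 0 0 0 0; 255 0 0 0 0 0 0")

```text
clock: 12.12
tool_pos: [0.5861, -0.0061, 0.1618]
eef_rot: [-1.977, -2.434, 0.0]
ft_force: [-3.7, -0.5, 0.9]
grip_width: 0.019
```

```bash
python3 - <<'E'
from h import *
st()
E
```

```text
t12.12 p [ 0.5861 -0.0061  0.1618] yaw_y 11.84 z [-0.0049  0.0036 -1.    ] F [-3.71 -0.45  0.94] T [-0.27  0.68  0.01] w 0.019
```

Request:
jog_arm(series="255 0 0 0.1 0 0.001 0; 255 0 0 0.1 0 0.001 0; 255 0 0 0.1 0.001 0 0; 255 0 0 0.1 0.001 0 0; 255 0 0 0.1 0.001 0 0; 255 0 0 0 0 0 0; 255 0 0 0 0 0 0; 255 0 0 0 0 0 0; 255 0 0 0 0 0 0; 255 0 0 0 0 0 0")

```text
clock: 12.95
tool_pos: [0.5863, -0.0061, 0.1556]
eef_rot: [-1.974, -2.431, 0.002]
ft_force: [-2.9, -1.5, 0.9]
grip_width: 0.019
```

```bash
python3 - <<'E'
from h import *
st()
s=snap('side','s5')
a=cv2.resize(s[80:190,230:310],None,fx=5,fy=5)
cv2.imwrite('pics/e5.png',cv2.convertScaleAbs(a,alpha=2))
E
```

```text
t12.95 p [ 0.5863 -0.0061  0.1556] yaw_y 11.83 z [-0.0086  0.0051 -0.9999] F [-2.93 -1.48  0.94] T [-0.29  0.53 -0.  ] w 0.019
```

View pics/e5.png

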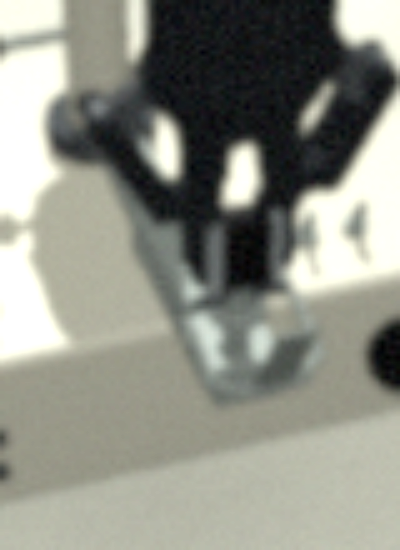

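Request:
jog_arm(series="255 0 0 0.1 0.002 0.001 0; 255 0 0 0.1 0.002 0.001 0; 255 0 0 0.1 0.001 0.001 0; 255 0 0 0.1 0.001 0.001 0; 255 0 0 0.1 0.001 0.001 0; 255 0 0 0.1 0 0 0; 255 0 0 0 0 0 0; 255 0 0 0 0 0 0; 255 0 0 0 0 0 0; 255 0 0 0 0 0 0")

```text
clock: 13.83
tool_pos: [0.5865, -0.0062, 0.1487]
eef_rot: [-1.969, -2.424, 0.006]
ft_force: [-3.0, -1.3, 0.4]
grip_width: 0.0195
```

```bash
python3 - <<'E'
from h import *
st()
E
```

```text
t13.83 p [ 0.5865 -0.0062  0.1487] yaw_y 11.83 z [-0.0169  0.009  -0.9998] F [-3.03 -1.33  0.35] T [-0.32  0.52  0.05] w 0.0195
```

Request:
jog_arm(series="255 0 0 0.1 -0.004 -0.003 0; 255 0 0 0.1 -0.004 -0.003 0; 255 0 0 0.1 -0.004 -0.003 0; 255 0 0 0.1 -0.003 -0.003 0; 255 0 0 0.1 0 0 0; 255 0 0 0 0 0 0; 255 0 0 0 0 0 0; 255 0 0 0 0 0 0; 255 0 0 0 0 0 0; 255 0 0 0 0 0 0")

```text
clock: 14.67
tool_pos: [0.5859, -0.0057, 0.1432]
eef_rot: [1.98, 2.438, 0.001]
ft_force: [-3.1, -0.7, 1.3]
grip_width: 0.019
```

```bash
python3 - <<'E'
from h import *
st()
E
```

```text
t14.67 p [ 0.5859 -0.0057  0.1432] yaw_y 11.84 z [ 0.0012 -0.0001 -1.    ] F [-3.06 -0.69  1.34] T [-0.23  0.6  -0.01] w 0.019
```

Vertical now, low forces. About 2–3 mm left.

Request:
jog_arm(series="255 0 0 0.1 0 0 0; 255 0 0 0.1 0 0 0; 255 0 0 0.1 0 0 0; 255 0 0 0 0 0 0; 255 0 0 0 0 0 0; 255 0 0 0 0 0 0; 255 0 0 0 0 0 0; 255 0 0 0 0 0 0; 255 0 0 0 0 0 0; 255 0 0 0 0 0 0")

```text
clock: 15.5
tool_pos: [0.5859, -0.0057, 0.1398]
eef_rot: [1.98, 2.438, 0.001]
ft_force: [-2.8, -1.7, 0.7]
grip_width: 0.0194
```

```bash
python3 - <<'E'
from h import *
st()
E
```

```text
t15.50 p [ 0.5859 -0.0057  0.1398] yaw_y 11.83 z [ 0.001   0.0001 -1.    ] F [-2.78 -1.68  0.67] T [-0.16  0.53  0.04] w 0.0194
```

Request:
jog_arm(series="255 0 0 0.1 0 0 0; 255 0 0 0 0 0 0; 255 0 0 0.1 0 0 0; 255 0 0 0 0 0 0; 255 0 0 0 0 0 0; 255 0 0 0 0 0 0; 255 0 0 0 0 0 0; 255 0 0 0 0 0 0; 255 0 0 0 0 0 0; 255 0 0 0 0 0 0")

```text
clock: 16.33
tool_pos: [0.5859, -0.0056, 0.1375]
eef_rot: [1.98, 2.438, 0.001]
ft_force: [-2.1, -0.4, 0.2]
grip_width: 0.0191
```

```bash
python3 - <<'E'
from h import *
st()
s=snap('side','s6')
a=cv2.resize(s[80:190,230:310],None,fx=5,fy=5)
cv2.imwrite('pics/e6.png',cv2.convertScaleAbs(a,alpha=2))
E
```

```text
t16.33 p [ 0.5859 -0.0056  0.1375] yaw_y 11.83 z [ 0.0009  0.0002 -1.    ] F [-2.08 -0.37  0.24] T [-0.22  0.53 -0.01] w 0.0191
```

View pics/e6.png

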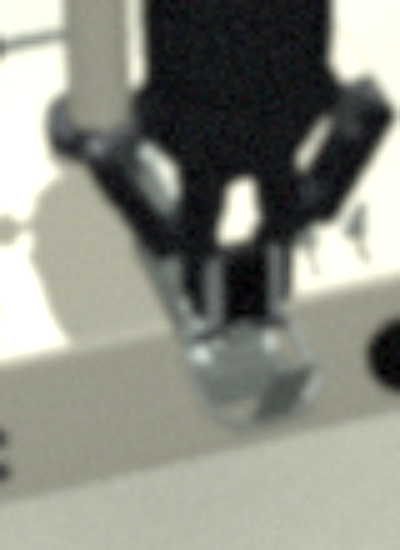

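Request:
jog_arm(series="255 0 0 0.1 0 0 0; 255 0 0 0 0 0 0; 255 0 0 0.1 0 0 0; 255 0 0 0 0 0 0; 255 0 0 0.1 0 0 0; 255 0 0 0 0 0 0; 255 0 0 0 0 0 0; 255 0 0 0 0 0 0; 255 0 0 0 0 0 0; 255 0 0 0 0 0 0")

```text
clock: 17.22
tool_pos: [0.5859, -0.0056, 0.1364]
eef_rot: [1.979, 2.438, 0.002]
ft_force: [-4.0, -0.2, 1.5]
grip_width: 0.019
```

```bash
python3 - <<'E'
from h import *
st()
E
```

```text
t17.22 p [ 0.5859 -0.0056  0.1364] yaw_y 11.86 z [ 0.0022 -0.0004 -1.    ] F [-3.96 -0.25  1.5 ] T [-0.25  0.67  0.02] w 0.019
```

Request:
jog_arm(series="255 0 0 0.15 0 0 0; 255 0 0 0.15 0 0 0; 255 0 0 0.15 0 0 0; 255 0 0 0.15 0 0 0; 255 0 0 0.15 0 0 0; 255 0 0 0.15 0 0 0; 255 0 0 0.15 0 0 0; 255 0 0 0.15 0 0 0; 255 0 0 0.15 0 0 0; 255 0 0 0.15 0 0 0")

```text
clock: 18.05
tool_pos: [0.5858, -0.0055, 0.1362]
eef_rot: [1.972, 2.434, 0.004]
ft_force: [-7.5, 0.2, 11.7]
grip_width: 0.0194
```

```bash
python3 - <<'E'
from h import *
st()
s=snap('side','s7');t=snap('top','t7')
a=cv2.resize(s[110:180,240:310],None,fx=7,fy=7);b=cv2.resize(t[150:220,180:225],None,fx=7,fy=7)
cv2.imwrite('pics/e7.png',cv2.convertScaleAbs(np.hstack([a,b]),alpha=2))
p,R,_=pose()
x=R.as_matrix()[:,0]
for z in(.116,.119,.122): print(z,proj('side',[p[0],p[1],z]-.0453*x),proj('top',[p[0],p[1],z]-.0453*x),proj('side',[p[0],p[1],z+.057]-.0554*x))
E
```

```text
t18.05 p [ 0.5858 -0.0055  0.1362] yaw_y 11.99 z [ 0.0089 -0.0036 -1.    ] F [-7.48  0.18 11.75] T [-0.23  1.45 -0.02] w 0.0194
0.116 [284.179  159.9222] [222.5284 180.0949] [286.184  141.1879]
0.119 [284.1931 158.8268] [222.3256 179.6754] [286.2034 139.9932]
0.122 [284.2073 157.7265] [222.1212 179.2526] [286.2229 138.7931]
```

View pics/e7.png

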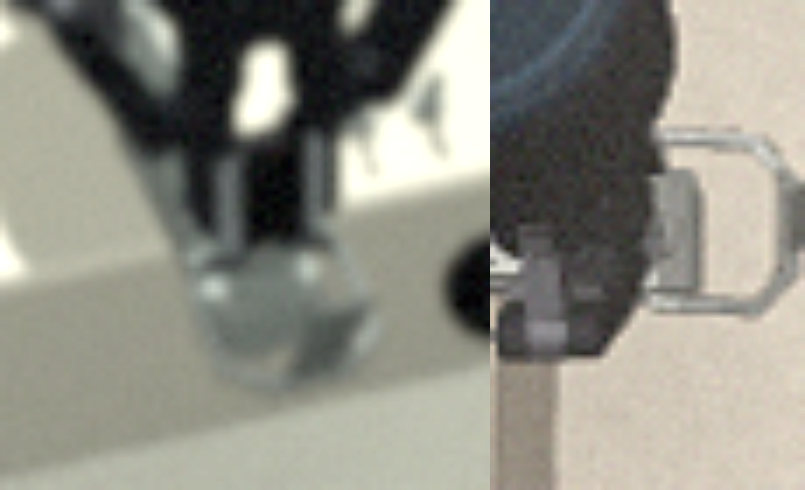

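```bash
python3 - <<'E'
from h import *
p=np.array([.4517,-.2454,.2089]);z=np.array([.009,-.0073,-1])
for d in(.0646,.0602,.0565): print(d,proj('side',p+z*d))
s=cv2.imread('pics/s2.png');c=s[205:245,200:255]
cv2.imwrite('pics/f1.png',cv2.convertScaleAbs(cv2.resize(c,None,fx=12,fy=12,interpolation=cv2.INTER_NEAREST),alpha=1.6))
s=cv2.imread('pics/s7.png');c=s[140:172,260:305]
cv2.imwrite('pics/f2.png',cv2.convertScaleAbs(cv2.resize(c,None,fx=16,fy=16,interpolation=cv2.INTER_CUBIC),alpha=2))
E
```

```text
0.0646 [218.9773 227.1779]
0.0602 [218.7218 225.5004]
0.0565 [218.5054 224.0796]
```

View pics/f1.png

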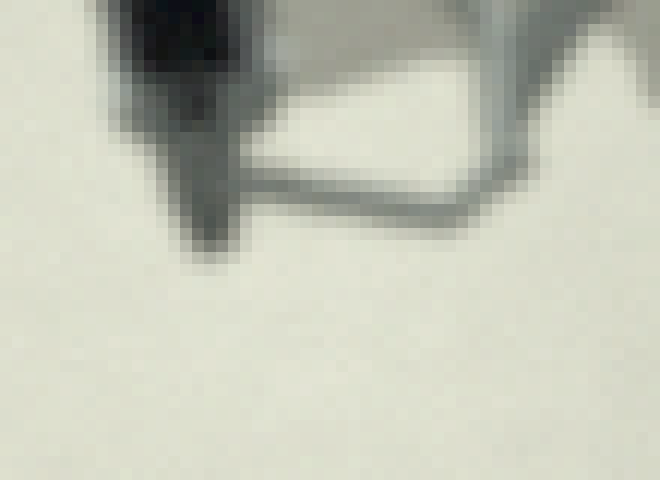

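View pics/f2.png

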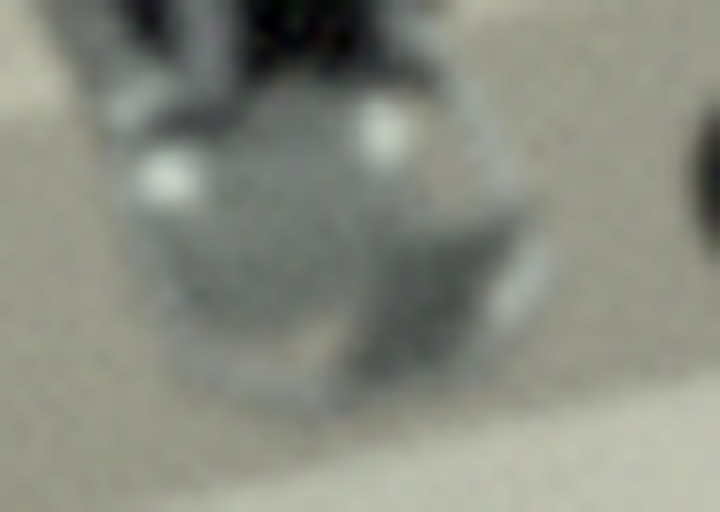

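Request:
jog_arm(series="255 0 -0.08 -0.03 0 0 0; 255 0 0 0 0 0 0; 100 0 0 0 0 0 0; 100 0 0 0 0 0 0; 100 0 0 0 0 0 0; 100 0 0 0 0 0 0; 100 0 0 0 0 0 0; 100 0 0 -0.5 0 0 0; 100 0 0 -1 0 0 0; 100 0 0 -1 0 0 0")

```text
clock: 18.98
tool_pos: [0.5872, -0.0048, 0.1613]
eef_rot: [1.971, 2.432, 0.011]
ft_force: [-0.4, 0.2, -0.3]
grip_width: 0.0519
```

```bash
python3 - <<'E'
from h import *
st()
E
```

```text
t18.98 p [ 0.5872 -0.0048  0.1613] yaw_y 11.95 z [ 0.013  -0.0016 -0.9999] F [-0.41  0.2  -0.32] T [ 0.03  0.04 -0.01] w 0.0519
```

Request:
jog_arm(series="100 0 0 -2 -0.005 -0.003 0; 100 0 0 -3 -0.005 -0.003 0; 100 0 0 -3 -0.003 0 0; 255 -2 0 -1 0 0 0; 255 -3 0 0 0 0 0; 255 -3 0 0 0 0 0; 255 -2 0 0 0 0 0; 255 0 0 0 0 0 0; 255 0 0 0 0 0 0; 255 0 0 0 0 0 0")

```text
clock: 19.82
tool_pos: [0.609, -0.1051, 0.2741]
eef_rot: [1.948, 2.411, 0.033]
ft_force: [-0.0, 0.4, 0.0]
grip_width: 0.0002
```

```bash
python3 - <<'E'
from h import *
st()
s=snap('side','s8');t=snap('top','t8')
a=cv2.resize(s[100:180,240:310],None,fx=6,fy=6);b=cv2.resize(t[150:230,170:240],None,fx=5.5,fy=6)
cv2.imwrite('pics/e8.png',cv2.convertScaleAbs(np.hstack([a,b]),alpha=2))
E
```

```text
t19.82 p [ 0.609  -0.1051  0.2741] yaw_y 12.14 z [ 0.0461 -0.0101 -0.9989] F [-0.    0.44  0.  ] T [ 0.   -0.03 -0.01] w 0.0002
```

View pics/e8.png

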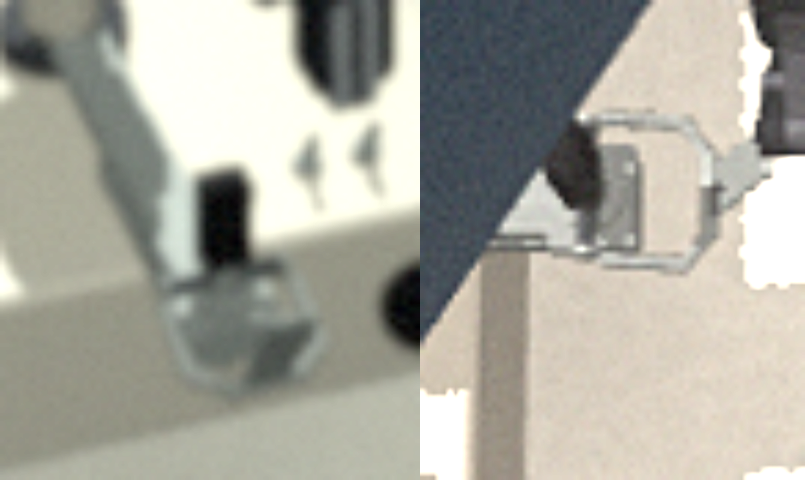

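```bash
python3 - <<'E'
from h import *
a=atz('top',(203,181.3),.119);b=atz('top',(222.4,181.7),.119);print(a,b,np.degrees(np.arctan2(*(b-a)[1::-1])),'want -78')
for h in((.5838,-.005),(.585,-.0055)):
    w=np.radians(12);xi=np.array([-np.sin(w),np.cos(w),0]);H=np.array([*h,.119])
    print('cross',proj('top',H-.0453*xi),proj('side',H-.0453*xi),'tabtop',proj('side',H-.0554*xi+[0,0,.057]),proj('top',H-.0554*xi+[0,0,.057]))
    for z in(.119,.164,.168):print(z,proj('side',[*h,z]),proj('top',[*h,z]))
s=cv2.imread('pics/s8.png');c=s[120:172,258:302]
cv2.imwrite('pics/f3.png',cv2.convertScaleAbs(cv2.resize(c,None,fx=11,fy=11,interpolation=cv2.INTER_NEAREST),alpha=2))
E
```

```text
[ 0.585  -0.0122  0.119 ] [ 0.5912 -0.0508  0.119 ] -80.82377042769329 want -78
cross [221.9067 180.6332] [283.2004 158.8597] tabtop [285.1598 140.0558] [223.1341 171.9262]
0.119 [276.0691 145.9769] [199.3665 181.2451]
0.164 [276.0108 129.041 ] [194.7321 174.648 ]
0.168 [276.0054 127.4814] [194.2929 174.0224]
cross [222.2772 180.109 ] [283.8002 158.965 ] tabtop [285.7909 140.1617] [223.5339 171.3635]
0.119 [276.6498 146.076 ] [199.7423 180.7212]
0.164 [276.6109 129.1391] [195.1324 174.094 ]
0.168 [276.6073 127.5794] [194.6956 173.4656]
```

View pics/f3.png

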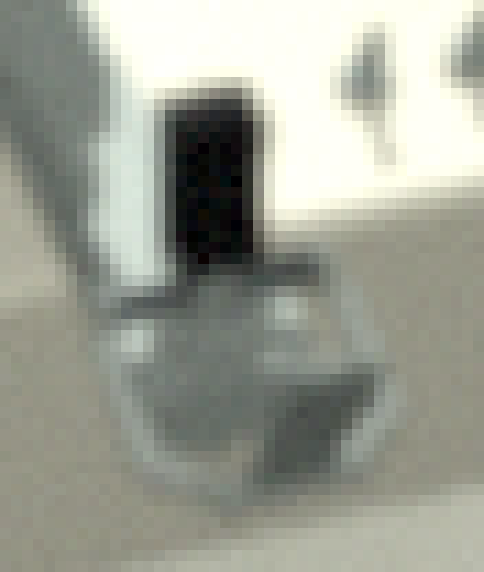

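```bash
cat >> h.py <<'E'
def ringpts(th,H=(.5838,-.005,.119),w=np.radians(12)):
    xi=np.array([-np.sin(w),np.cos(w),0]);yi=np.array([-np.cos(w),-np.sin(w),0]);Z=np.array([0,0,1.])
    e1=-np.cos(th)*xi-np.sin(th)*Z; e2=-np.sin(th)*xi+np.cos(th)*Z; H=np.array(H)
    td=np.cos(np.radians(10))*e2+np.sin(np.radians(10))*e1
    c=H+.0453*e1
    return dict(c=c,cl=c+.018*yi,cr=c-.018*yi,tL=c+.058*td+.009*yi,tR=c+.058*td-.009*yi,td=td,e1=e1,e2=e2,xi=xi,yi=yi)
E
python3 - <<'E'
from h import *
import cv2
ims=[]
for th in(0.1,.25,.4,.6):
    s=cv2.imread('pics/s8.png');t=cv2.imread('pics/t8.png');q=ringpts(th);o=[]
    for n,im,x0,y0 in(('side',s,258,120),('top',t,185,150)):
        c=cv2.convertScaleAbs(cv2.resize(im[y0:y0+55,x0:x0+50],None,fx=8,fy=8,interpolation=cv2.INTER_CUBIC),alpha=2)
        P={k:tuple(((proj(n,q[k])-[x0,y0]+.5)*8).astype(int).tolist()) for k in('cl','cr','tL','tR','c')}
        cv2.line(c,P['cl'],P['cr'],(0,0,255),1);cv2.line(c,P['tL'],P['tR'],(0,255,0),1);cv2.line(c,P['c'],tuple((np.array(P['tL'])+P['tR'])//2),(255,0,0),1);o.append(c[:, :])
    ims.append(np.hstack(o))
cv2.imwrite('pics/g1.png',cv2.resize(np.vstack([np.hstack(ims[:2]),np.hstack(ims[2:])]),(800,440)))
E
```

```text
(no output)
```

View pics/g1.png

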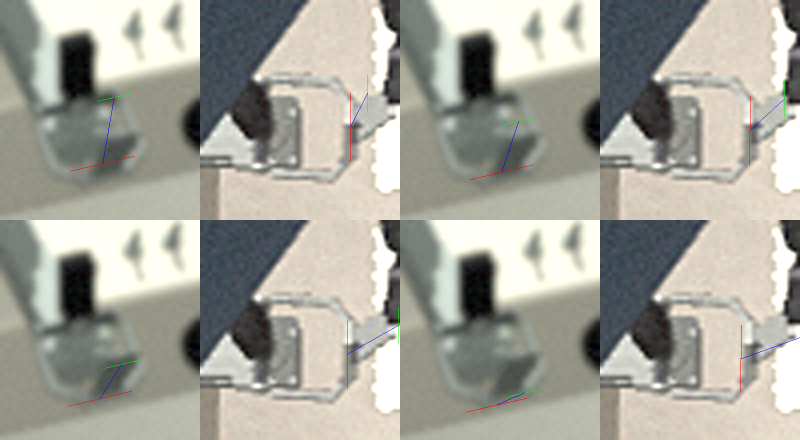

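```bash
cat >> h.py <<'E'
H0=np.array([.5843,-.0052,.119])
def toolR(phi,w=np.radians(12)):
    D=down(w); return D*Ro.from_rotvec([0,phi,0])
def tcpC(o,z,phi,w=np.radians(12)):
    R=toolR(phi,w);xi=np.array([-np.sin(w),np.cos(w),0])
    C=H0-o*xi+np.array([0,0,z]);M=R.as_matrix();return C+.011*M[:,0]-.008*M[:,2],R
def Pth(th):
    e1=np.array([np.cos(th),-np.sin(th)]);e2=np.array([np.sin(th),np.cos(th)]);c,s=np.cos(np.radians(10)),np.sin(np.radians(10))
    return .0453*e1+.045*(c*e2+s*e1)-.0015*(c*e1-s*e2)
def curC(w=np.radians(12)):
    p,R,_=pose();M=R.as_matrix();C=p-.011*M[:,0]+.008*M[:,2]-H0;xi=np.array([-np.sin(w),np.cos(w),0]);yi=np.array([-np.cos(w),-np.sin(w),0])
    o,z=-C@xi,C[2]
    # theta estimate from contact geometry: solve distance of C to inner face =0
    from scipy.optimize import brentq
    c,s=np.cos(np.radians(10)),np.sin(np.radians(10))
    def f(th):
        e1=np.array([np.cos(th),-np.sin(th)]);e2=np.array([np.sin(th),np.cos(th)]);n=c*e1-s*e2
        return (np.array([o,z])-.0453*e1+.0015*n)@n
    ths=np.linspace(-.3,2,400);v=[f(t) for t in ths];i=[k for k in range(399) if v[k]*v[k+1]<0]
    th=[brentq(f,ths[k],ths[k+1]) for k in i]
    al=[(np.array([o,z])-.0453*np.array([np.cos(t),-np.sin(t)]))@(c*np.array([np.sin(t),np.cos(t)])+s*np.array([np.cos(t),-np.sin(t)])) for t in th]
    print('C out %.1f z %.1f lat %.1f mm'%(o*1000,z*1000,C@yi*1000),'theta',th,'along',np.round(al,4),'tilt',np.degrees(np.arccos(-M[2,2])).round(1))
E
python3 - <<'E'
from h import *
st();curC()
p1,R1=tcpC(.048,.08,np.radians(24));print(p1)
plan(p1,R1,8,255)
E
```

```text
t19.92 p [ 0.6089 -0.1042  0.2738] yaw_y 12.21 z [ 0.0457 -0.0097 -0.9989] F [-0.2   0.6  -1.04] T [ 0.04  0.03 -0.02] w 0.0004
C out 113.1 z 147.0 lat -3.8 mm theta [0.24676847332659202] along [0.1726] tilt 2.7
[ 0.5929 -0.0455  0.2108]
tot d [-16.   58.7 -63. ] rot [0.0414 0.4379 0.0121]
255 0.77 -0.07 0.77 0.005 0.055 0.002; 255 0.73 -0.07 0.81 0.005 0.055 0.002; 255 0.69 -0.07 0.85 0.005 0.055 0.002; 255 0.64 -0.06 0.89 0.005 0.055 0.002; 255 0.59 -0.06 0.92 0.005 0.055 0.002; 255 0.54 -0.06 0.95 0.005 0.055 0.002; 255 0.48 -0.05 0.98 0.005 0.055 0.002; 255 0.43 -0.05 1.01 0.005 0.055 0.002
```

Request:
jog_arm(series="255 0.8 -0.1 0.75 0.005 0.055 0.002; 255 0.75 -0.1 0.8 0.005 0.055 0.002; 255 0.7 -0.1 0.85 0.005 0.055 0.002; 255 0.65 -0.05 0.9 0.005 0.055 0.002; 255 0.6 -0.05 0.9 0.005 0.055 0.002; 255 0.55 -0.05 0.95 0.005 0.055 0.002; 255 0.5 -0.05 1 0.005 0.055 0.002; 255 0.4 0 0.9 0.005 0.055 0.002; 255 0 0 0 0 0 0; 255 0 0 0 0 0 0")

```text
clock: 20.75
tool_pos: [0.5899, -0.0286, 0.2131]
eef_rot: [-1.73, -2.163, -0.389]
ft_force: [0.1, 0.6, 0.2]
grip_width: 0.0002
```

```bash
python3 - <<'E'
from h import *
st();curC()
s=snap('side','s9')
cv2.imwrite('pics/e9.png',cv2.convertScaleAbs(cv2.resize(s[80:180,230:320],None,fx=6,fy=6),alpha=2))
p1,R1=tcpC(.050,.03,np.radians(24));print(p1)
plan(p1,R1,5,255)
E
```

```text
t20.75 p [ 0.5899 -0.0286  0.2131] yaw_y 12.7 z [-0.0943  0.418  -0.9035] F [0.14 0.63 0.25] T [-0.22 -0.03  0.07] w 0.0002
C out 30.5 z 82.1 lat -0.7 mm theta [] along [] tilt 25.4
[ 0.5933 -0.0475  0.1608]
tot d [  3.5 -18.9 -52.2] rot [-0.0055 -0.0237  0.0111]
255 -0.8 -0.01 0.78 -0.001 -0.005 0.002; 255 -0.79 -0.01 0.78 -0.001 -0.005 0.002; 255 -0.79 -0.01 0.79 -0.001 -0.005 0.002; 255 -0.78 -0.01 0.79 -0.001 -0.005 0.002; 255 -0.78 -0.01 0.79 -0.001 -0.005 0.002
```

View pics/e9.png

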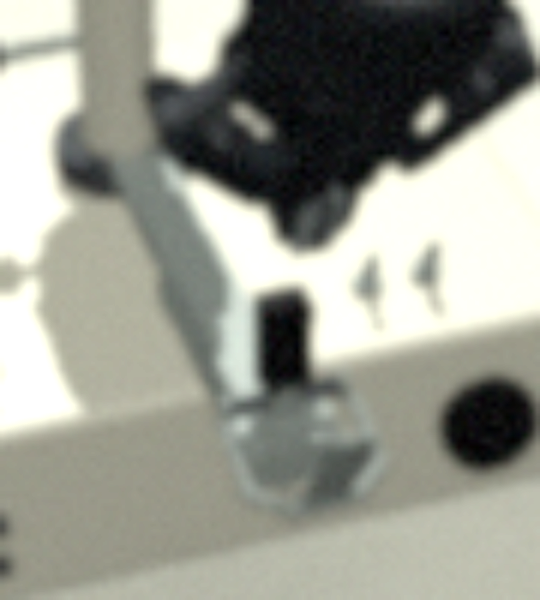

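Request:
jog_arm(series="255 -1 0 0 -0.001 -0.005 0.002; 255 -0.9 0 0.4 -0.001 -0.005 0.002; 255 -0.6 0 0.7 -0.001 -0.005 0.002; 255 -0.6 0 0.9 -0.001 -0.005 0.002; 255 -0.5 0 1 -0.001 -0.005 0.002; 255 -0.4 0 1 0 0 0; 255 0 0 0 0 0 0; 255 0 0 0 0 0 0; 255 0 0 0 0 0 0; 255 0 0 0 0 0 0")

```text
clock: 21.63
tool_pos: [0.5963, -0.051, 0.1585]
eef_rot: [-1.763, -2.186, -0.368]
ft_force: [0.1, 0.4, 0.7]
grip_width: -0.0001
```

```bash
python3 - <<'E'
from h import *
st();curC()
s=snap('side','s10')
cv2.imwrite('pics/e10.png',cv2.convertScaleAbs(cv2.resize(s[80:180,230:320],None,fx=6,fy=6),alpha=2))
p1,R1=tcpC(.050,.03,np.radians(24));print(p1)
plan(p1,R1,5,255)
E
```

```text
t21.63 p [ 0.5963 -0.051   0.1585] yaw_y 12.16 z [-0.0773  0.3855 -0.9195] F [0.1  0.37 0.73] T [-0.19 -0.07  0.06] w -0.0001
C out 54.3 z 27.8 lat -2.3 mm theta [0.13765135979648327] along [0.0353] tilt 23.2
[ 0.5933 -0.0475  0.1608]
tot d [-3.1  3.6  2.1] rot [0.0047 0.015  0.005 ]
255 0.09 -0.04 -0.01 0.001 0.003 0.001; 255 0.09 -0.04 -0.01 0.001 0.003 0.001; 255 0.09 -0.04 -0.01 0.001 0.003 0.001; 255 0.09 -0.04 -0.01 0.001 0.003 0.001; 255 0.09 -0.04 -0.01 0.001 0.003 0.001
```

View pics/e10.png

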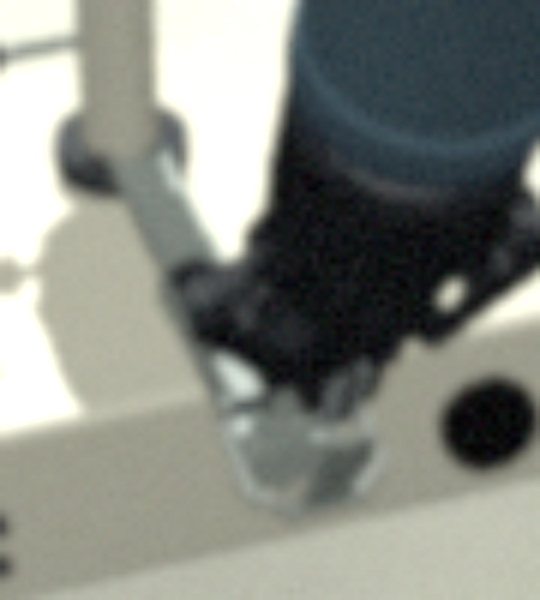

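```bash
cat >> h.py <<'E'
def arc(ths,over=0.0):
    p,R,_=pose();w=np.radians(12);M=R.as_matrix();C=p-.011*M[:,0]+.008*M[:,2]-H0
    xi=np.array([-np.sin(w),np.cos(w),0]);c=np.array([-C@xi,C[2]])
    for t in ths:
        q=Pth(t);d=q-c;c=q;v=R.inv().apply(-d[0]*xi+np.array([0,0,d[1]]))*100
        print('255 %.2f %.2f %.2f 0 0 0;'%tuple(v+0.),end=' ')
    print()
E
python3 - <<'E'
from h import *
arc([.3,.36,.42,.48,.54,.6,.66,.72])
E
```

```text
255 -0.78 -0.00 -0.26 0 0 0; 255 -0.29 -0.00 0.29 0 0 0; 255 -0.27 -0.00 0.31 0 0 0; 255 -0.25 -0.00 0.32 0 0 0; 255 -0.23 -0.00 0.34 0 0 0; 255 -0.21 -0.00 0.35 0 0 0; 255 -0.19 -0.00 0.36 0 0 0; 255 -0.17 -0.00 0.37 0 0 0;
```

Request:
jog_arm(series="255 -0.4 0 -0.1 0 0 0; 255 -0.4 0 -0.1 0 0 0; 255 -0.3 0 0.25 0 0 0; 255 -0.3 0 0.3 0 0 0; 255 -0.25 0 0.3 0 0 0; 255 -0.25 0 0.35 0 0 0; 255 0 0 0 0 0 0; 255 0 0 0 0 0 0; 255 0 0 0 0 0 0; 255 0 0 0 0 0 0")

```text
clock: 22.52
tool_pos: [0.6003, -0.0662, 0.1412]
eef_rot: [-1.764, -2.187, -0.369]
ft_force: [0.9, -0.2, 0.6]
grip_width: -0.0
```

```bash
python3 - <<'E'
from h import *
st();curC()
s=snap('side','s11');t=snap('top','t11')
cv2.imwrite('pics/e11.png',cv2.convertScaleAbs(np.hstack([cv2.resize(s[100:190,245:315],None,fx=6,fy=6),cv2.resize(t[140:230,180:240],None,fx=6,fy=6)]),alpha=2))
arc([.54,.6,.66,.72,.78,.84,.9])
E
```

```text
t22.52 p [ 0.6003 -0.0662  0.1412] yaw_y 12.14 z [-0.0752  0.3848 -0.92  ] F [ 0.87 -0.19  0.57] T [-0.22 -0.05  0.01] w -0.0
C out 70.0 z 10.5 lat -3.1 mm theta [0.5918812473652794] along [0.0482] tilt 23.1
255 0.29 0.00 0.01 0 0 0; 255 -0.21 -0.00 0.35 0 0 0; 255 -0.19 -0.00 0.36 0 0 0; 255 -0.17 -0.00 0.37 0 0 0; 255 -0.15 -0.00 0.38 0 0 0; 255 -0.12 -0.00 0.39 0 0 0; 255 -0.10 -0.00 0.40 0 0 0;
```

View pics/e11.png

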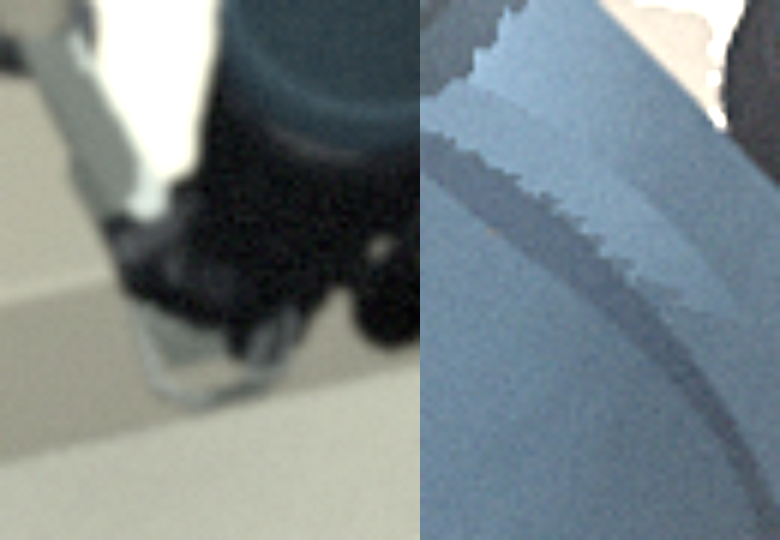

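```bash
python3 - <<'E'
from h import *
p,R,_=pose();M=R.as_matrix()
print('C px',proj('side',p-.011*M[:,0]+.008*M[:,2]),'tip in',proj('side',p+.011*M[:,0]+.008*M[:,2]))
ims=[]
for th in(.4,.6,.8):
    im=cv2.imread('pics/s11.png');q=ringpts(th,H=H0);x0,y0=255,130
    c=cv2.convertScaleAbs(cv2.resize(im[y0:y0+50,x0:x0+50],None,fx=5.3,fy=10,interpolation=cv2.INTER_CUBIC) if 0 else cv2.resize(im[y0:y0+50,x0:x0+50],None,fx=5,fy=5,interpolation=cv2.INTER_CUBIC),alpha=3)
    P={k:tuple(((proj('side',q[k])-[x0,y0]+.5)*5).astype(int).tolist()) for k in('cl','cr','tL','tR','c')}
    cv2.line(c,P['cl'],P['cr'],(0,0,255),1);cv2.line(c,P['tL'],P['tR'],(0,255,0),1);cv2.line(c,P['c'],tuple((np.array(P['tL'])+P['tR'])//2),(255,0,0),1);ims.append(c)
cv2.imwrite('pics/g2.png',np.hstack(ims))
im=cv2.imread('pics/s11.png')[140:175,262:302];cv2.imwrite('pics/g3.png',cv2.convertScaleAbs(cv2.resize(im,None,fx=16,fy=16,interpolation=cv2.INTER_CUBIC),alpha=3.5))
E
```

```text
C px [289.038 161.973] tip in [285.6391 152.7293]
```

View pics/g2.png

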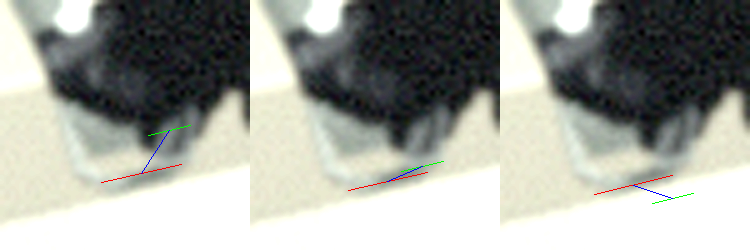

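View pics/g3.png

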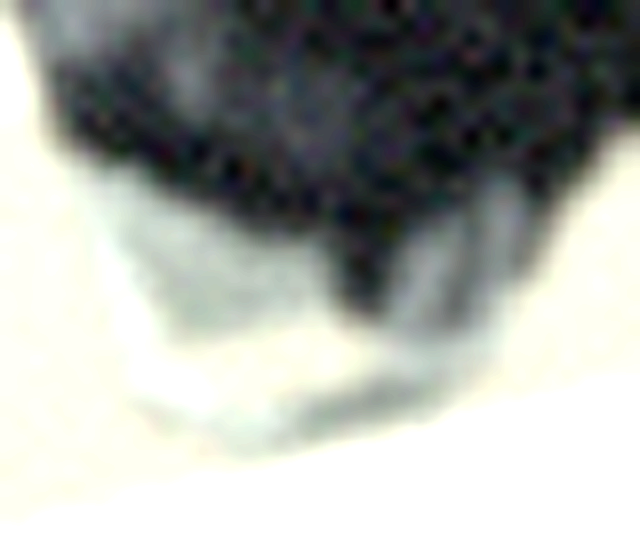

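```bash
python3 - <<'E'
from h import *
arc([.6,.66,.72,.78,.84,.9,.96])
E
```

```text
255 0.08 -0.00 0.36 0 0 0; 255 -0.19 -0.00 0.36 0 0 0; 255 -0.17 -0.00 0.37 0 0 0; 255 -0.15 -0.00 0.38 0 0 0; 255 -0.12 -0.00 0.39 0 0 0; 255 -0.10 -0.00 0.40 0 0 0; 255 -0.08 -0.00 0.40 0 0 0;
```

Request:
jog_arm(series="255 0 0 0.35 0 0 0; 255 -0.15 0 0.35 0 0 0; 255 -0.15 0 0.35 0 0 0; 255 -0.15 0 0.4 0 0 0; 255 -0.1 0 0.4 0 0 0; 255 -0.1 0 0.4 0 0 0; 255 0 0 0 0 0 0; 255 0 0 0 0 0 0; 255 0 0 0 0 0 0; 255 0 0 0 0 0 0")

```text
clock: 23.45
tool_pos: [0.5997, -0.0627, 0.1153]
eef_rot: [-1.763, -2.188, -0.369]
ft_force: [0.6, -0.3, -0.2]
grip_width: 0.0001
```

```bash
python3 - <<'E'
from h import *
st();curC()
arc([.97,1.02,1.07,1.12,1.17,1.22])
E
```

```text
t23.45 p [ 0.5997 -0.0627  0.1153] yaw_y 12.17 z [-0.0755  0.3847 -0.9199] F [ 0.6  -0.32 -0.19] T [-0.18 -0.05  0.01] w 0.0001
C out 66.4 z -15.3 lat -3.3 mm theta [0.9388710733663606] along [0.045] tilt 23.1
255 -0.04 -0.00 0.21 0 0 0; 255 -0.04 -0.00 0.34 0 0 0; 255 -0.02 -0.00 0.34 0 0 0; 255 -0.01 -0.00 0.34 0 0 0; 255 0.01 -0.00 0.34 0 0 0; 255 0.03 -0.00 0.34 0 0 0;
```

Request:
jog_arm(series="255 0 0 0.3 0 0 0; 255 0 0 0.35 0 0 0; 255 0 0 0.35 0 0 0; 255 0 0 0.35 0 0 0; 255 0 0 0.35 0 0 0; 255 0.05 0 0.3 0 0 0; 255 0 0 0 0 0 0; 255 0 0 0 0 0 0; 255 0 0 0 0 0 0; 255 0 0 0 0 0 0")

```text
clock: 24.28
tool_pos: [0.5981, -0.0536, 0.0954]
eef_rot: [-1.763, -2.189, -0.369]
ft_force: [-0.2, -0.8, -1.1]
grip_width: -0.0002
```

```bash
python3 - <<'E'
from h import *
st();curC()
s=snap('side','s12')
cv2.imwrite('pics/e12.png',cv2.convertScaleAbs(cv2.resize(s[110:190,240:320],None,fx=7,fy=7),alpha=2.5))
arc([1.22,1.25,1.28,1.31,1.34,1.37,1.4])
E
```

```text
t24.28 p [ 0.5981 -0.0536  0.0954] yaw_y 12.19 z [-0.075   0.3844 -0.9201] F [-0.24 -0.76 -1.08] T [-0.15 -0.1   0.04] w -0.0002
C out 57.2 z -35.2 lat -3.6 mm theta [1.2512272354089102] along [0.0436] tilt 23.1
255 -0.14 0.00 -0.28 0 0 0; 255 0.02 -0.00 0.20 0 0 0; 255 0.03 -0.00 0.20 0 0 0; 255 0.04 -0.00 0.20 0 0 0; 255 0.04 -0.00 0.20 0 0 0; 255 0.05 -0.00 0.20 0 0 0; 255 0.05 -0.00 0.20 0 0 0;
```

View pics/e12.png

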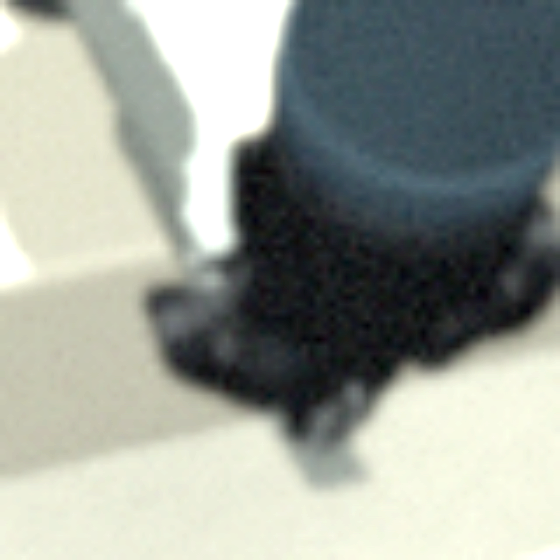

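Request:
jog_arm(series="255 0 0 0.2 0 0 0; 255 0.05 0 0.2 0 0 0; 255 0.05 0 0.2 0 0 0; 255 0.05 0 0.2 0 0 0; 255 0.05 0 0.2 0 0 0; 255 0.05 0 0.2 0 0 0; 255 0 0 0 0 0 0; 255 0 0 0 0 0 0; 255 0 0 0 0 0 0; 255 0 0 0 0 0 0")

```text
clock: 25.17
tool_pos: [0.5966, -0.0456, 0.0849]
eef_rot: [-1.763, -2.189, -0.37]
ft_force: [-0.7, 0.1, 0.7]
grip_width: -0.0
```

```bash
python3 - <<'E'
from h import *
st();curC()
arc([1.45,1.48,1.51,1.54,1.57,1.60,1.63,1.66,1.69])
E
```

```text
t25.17 p [ 0.5966 -0.0456  0.0849] yaw_y 12.19 z [-0.0748  0.3849 -0.9199] F [-0.67  0.11  0.67] T [-0.09  0.06  0.  ] w -0.0
C out 49.0 z -45.8 lat -3.8 mm theta [-0.2961620743320123, 1.4500563872750258] along [-0.0593  0.0436] tilt 23.1
255 -0.14 -0.00 -0.05 0 0 0; 255 0.07 -0.00 0.19 0 0 0; 255 0.08 -0.00 0.19 0 0 0; 255 0.08 -0.00 0.19 0 0 0; 255 0.09 -0.00 0.19 0 0 0; 255 0.09 -0.00 0.18 0 0 0; 255 0.10 -0.00 0.18 0 0 0; 255 0.10 -0.00 0.18 0 0 0; 255 0.11 -0.00 0.17 0 0 0;
```

Request:
jog_arm(series="255 0.05 0 0.2 0 0 0; 255 0.05 0 0.2 0 0 0; 255 0.05 0 0.2 0 0 0; 255 0.1 0 0.2 0 0 0; 255 0 0 0 0 0 0; 255 0 0 0 0 0 0; 255 0 0 0 0 0 0; 255 0 0 0 0 0 0; 255 0 0 0 0 0 0; 255 0 0 0 0 0 0")

```text
clock: 26.0
tool_pos: [0.5958, -0.0397, 0.0785]
eef_rot: [-1.763, -2.189, -0.371]
ft_force: [0.2, -0.6, 1.7]
grip_width: -0.0001
```

```bash
python3 - <<'E'
from h import *
st();curC()
E
```

```text
t26.00 p [ 0.5958 -0.0397  0.0785] yaw_y 12.19 z [-0.0738  0.385  -0.92  ] F [ 0.18 -0.59  1.67] T [ 0.01  0.01 -0.01] w -0.0001
C out 43.1 z -52.2 lat -4.2 mm theta [-0.17505849147721086, 1.5855054008703744] along [-0.06    0.0443] tilt 23.1
```

Request:
jog_arm(series="255 0.1 0 0.15 0 0 0; 255 0.1 0 0.15 0 0 0; 255 0.1 0 0.15 0 0 0; 255 0 0 0 0 0 0; 255 0 0 0 0 0 0; 255 0 0 0 0 0 0; 255 0 0 0 0 0 0; 255 0 0 0 0 0 0; 255 0 0 0 0 0 0; 255 0 0 0 0 0 0")

```text
clock: 26.83
tool_pos: [0.595, -0.0355, 0.0752]
eef_rot: [-1.764, -2.19, -0.371]
ft_force: [-0.6, -0.3, 0.8]
grip_width: -0.0002
```

```bash
python3 - <<'E'
from h import *
st();curC()
E
```

```text
t26.83 p [ 0.595  -0.0355  0.0752] yaw_y 12.17 z [-0.0732  0.384  -0.9204] F [-0.56 -0.3   0.79] T [-0.12 -0.01 -0.01] w -0.0002
C out 38.8 z -55.5 lat -4.3 mm theta [-0.09482603358040645, 1.6659589241519281] along [-0.0601  0.0443] tilt 23.0
```

Request:
jog_arm(series="255 0.05 0 0.15 0 0 0; 255 0.05 0 0.15 0 0 0; 255 0 0 0.1 0 0 0; 255 0 0 0 0 0 0; 255 0 0 0 0 0 0; 255 0 0 0 0 0 0; 255 0 0 0 0 0 0; 255 0 0 0 0 0 0; 255 0 0 0 0 0 0; 255 0 0 0 0 0 0")

```text
clock: 27.67
tool_pos: [0.5945, -0.0321, 0.0724]
eef_rot: [-1.763, -2.19, -0.372]
ft_force: [0.3, 0.9, 3.0]
grip_width: 0.0001
```

```bash
python3 - <<'E'
from h import *
st();curC()
s=snap('side','s13')
cv2.imwrite('pics/e13.png',cv2.convertScaleAbs(cv2.resize(s[110:190,240:320],None,fx=7,fy=7),alpha=2.5))
E
```

```text
t27.67 p [ 0.5945 -0.0321  0.0724] yaw_y 12.18 z [-0.0729  0.3852 -0.92  ] F [0.33 0.85 2.98] T [ 0.09  0.07 -0.01] w 0.0001
C out 35.5 z -58.3 lat -4.6 mm theta [-0.03702378530104383, 1.7362660016773048] along [-0.0607  0.045 ] tilt 23.1
```

View pics/e13.png

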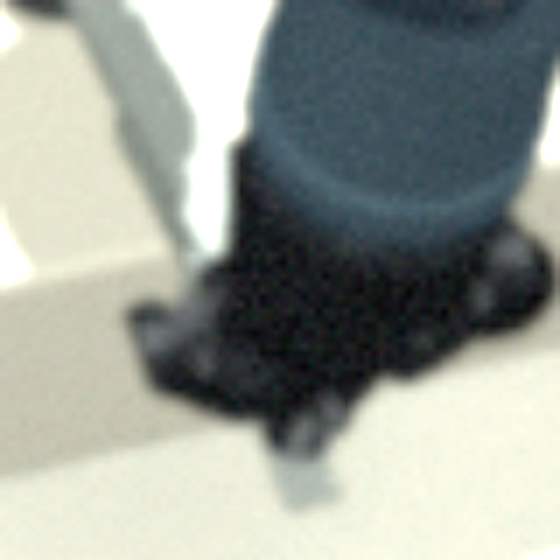

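Request:
jog_arm(series="255 0 0 0.15 0 0 0; 255 0 0 0.15 0 0 0; 255 0 0 0.15 0 0 0; 255 0 0 0 0 0 0; 255 0 0 0 0 0 0; 255 0 0 0 0 0 0; 255 0 0 0 0 0 0; 255 0 0 0 0 0 0; 255 0 0 0 0 0 0; 255 0 0 0 0 0 0")

```text
clock: 28.55
tool_pos: [0.5952, -0.0314, 0.0719]
eef_rot: [-1.764, -2.193, -0.375]
ft_force: [-0.7, -0.2, 3.8]
grip_width: -0.0002
```

```bash
python3 - <<'E'
from h import *
st();curC()
E
```

```text
t28.55 p [ 0.5952 -0.0314  0.0719] yaw_y 12.2 z [-0.0696  0.3841 -0.9207] F [-0.68 -0.21  3.77] T [-0.    0.18 -0.01] w -0.0002
C out 34.9 z -58.8 lat -5.4 mm theta [-0.028377513701339827, 1.7490229797230088] along [-0.061   0.0452] tilt 23.0
```

Request:
jog_arm(series="255 0 0 0.1 0 0 0; 255 0 0 0.1 0 0 0; 255 0 0 0.1 0 0 0; 255 0 0 0.15 0 0 0; 255 0 0 0.15 0 0 0; 255 0 0 0.15 0 0 0; 255 0 0 0.15 0 0 0; 255 0 0 0.15 0 0 0; 255 0 0 0.15 0 0 0; 255 0 0 0.15 0 0 0")

```text
clock: 29.38
tool_pos: [0.5959, -0.0291, 0.0688]
eef_rot: [-1.764, -2.201, -0.378]
ft_force: [-3.4, -2.3, 13.8]
grip_width: -0.0001
```

```bash
python3 - <<'E'
from h import *
st();curC()
s=snap('side','s14')
cv2.imwrite('pics/e14.png',cv2.convertScaleAbs(cv2.resize(s[130:190,255:315],None,fx=9,fy=9),alpha=2.5))
E
```

```text
t29.38 p [ 0.5959 -0.0291  0.0688] yaw_y 12.33 z [-0.0639  0.3814 -0.9222] F [-3.41 -2.34 13.76] T [0.22 0.66 0.34] w -0.0001
C out 32.9 z -61.8 lat -6.7 mm theta [-0.00028988827625111256, 1.8148999954167837] along [-0.063   0.0473] tilt 22.8
```

View pics/e14.png

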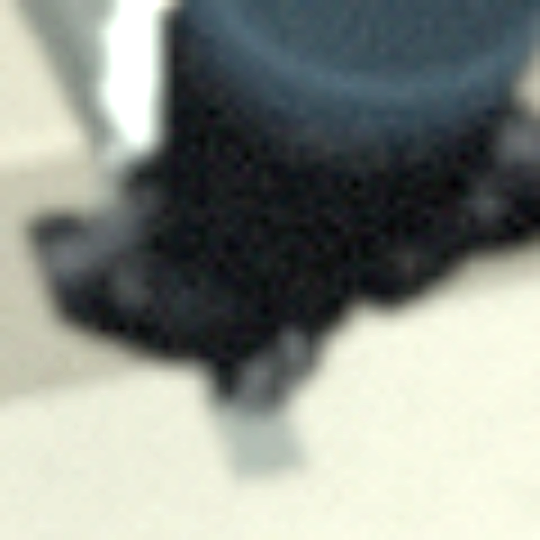

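Request:
jog_arm(series="255 0 0 -0.3 0 0 0; 255 0 0 -0.7 0 0 0; 255 0 0 -1.5 0 0 0; 255 -0.5 0 -2.5 0 0 0; 255 -0.5 0 -3 0 0 0; 255 -0.5 0 -3 0 0 0; 255 0 1 -3 0 0 0; 255 0 2 -2 0 0 0; 255 0 3 0 0 0 0; 255 0 3 0 0 0 0")

```text
clock: 30.27
tool_pos: [0.6946, -0.0901, 0.2153]
eef_rot: [-1.769, -2.192, -0.368]
ft_force: [0.4, -0.0, -1.5]
grip_width: 0.0
```

```bash
python3 - <<'E'
from h import *
st()
s=snap('side','s15');t=snap('top','t15')
cv2.imwrite('pics/e15.png',cv2.convertScaleAbs(np.hstack([cv2.resize(s[110:200,240:310],None,fx=6,fy=6),cv2.resize(t[150:240,180:240],None,fx=6,fy=6)]),alpha=2))
ims=[]
for th in(1.4,1.5,1.6,1.67):
    q=ringpts(th,H=H0);o=[]
    for n,x0,y0 in(('side',255,130),('top',190,155)):
        im=cv2.imread('pics/%s15.png'%n[0])
        c=cv2.convertScaleAbs(cv2.resize(im[y0:y0+55,x0:x0+50],None,fx=8,fy=8,interpolation=cv2.INTER_CUBIC),alpha=2)
        P={k:tuple(((proj(n,q[k])-[x0,y0]+.5)*8).astype(int).tolist()) for k in('cl','cr','tL','tR','c')}
        cv2.line(c,P['cl'],P['cr'],(0,0,255),1);cv2.line(c,P['tL'],P['tR'],(0,255,0),1);cv2.line(c,P['c'],tuple((np.array(P['tL'])+P['tR'])//2),(255,0,0),1);o.append(c)
    ims.append(np.hstack(o))
cv2.imwrite('pics/g4.png',cv2.resize(np.vstack([np.hstack(ims[:2]),np.hstack(ims[2:])]),(800,440)))
E
```

```text
t30.27 p [ 0.6946 -0.0901  0.2153] yaw_y 12.07 z [-0.0713  0.3802 -0.9222] F [ 0.39 -0.   -1.54] T [-0.19 -0.03  0.  ] w 0.0
```

View pics/e15.png

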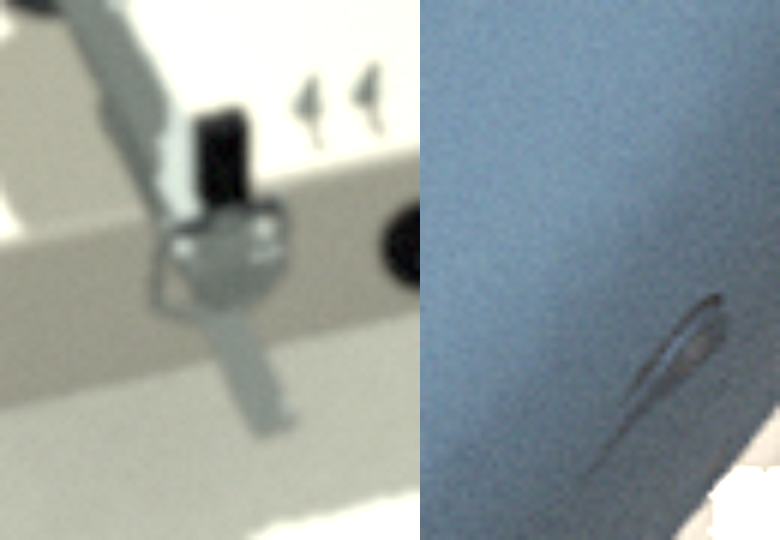

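View pics/g4.png

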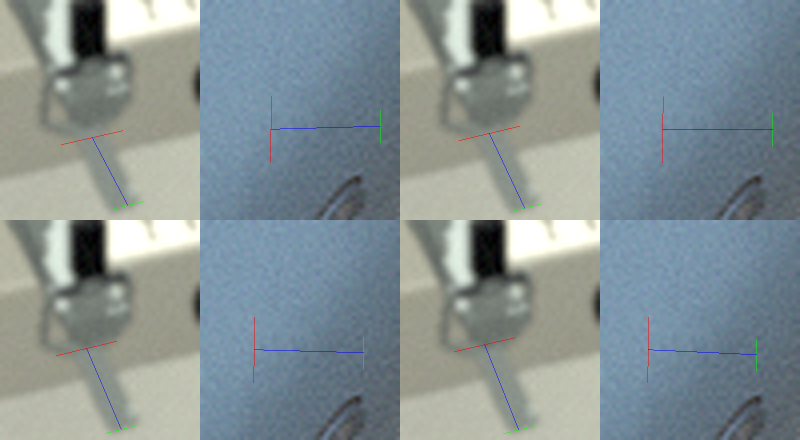

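```bash
python3 - <<'E'
from h import *
for H in (H0,H0+[0,0,-.001],H0+[.001,.001,0]):
  for th in(1.4,1.5,1.55,1.6,1.67):
    q=ringpts(th,H=H);print(th,'tip',proj('side',(q['tL']+q['tR'])/2).round(1),'cl',proj('side',q['cl']).round(1),'c',proj('side',q['c']).round(1))
s=cv2.imread('pics/s15.png')
cv2.imwrite('pics/f5.png',cv2.convertScaleAbs(cv2.resize(s[138:188,258:300],None,fx=12,fy=12,interpolation=cv2.INTER_NEAREST),alpha=2.2))
E
```

```text
1.4 tip [286.5 180.9] cl [269.8 165.7] c [277.5 163.9]
1.5 tip [285.7 181.6] cl [269.2 164.6] c [276.8 162.9]
1.55 tip [285.3 181.8] cl [268.8 164. ] c [276.5 162.3]
1.6 tip [284.8 181.9] cl [268.5 163.4] c [276.2 161.6]
1.67 tip [284.1 182. ] cl [268.1 162.5] c [275.7 160.7]
1.4 tip [286.5 181.2] cl [269.8 166.1] c [277.5 164.3]
1.5 tip [285.7 181.9] cl [269.2 165. ] c [276.8 163.2]
1.55 tip [285.3 182.1] cl [268.8 164.4] c [276.5 162.6]
1.6 tip [284.8 182.3] cl [268.5 163.7] c [276.2 162. ]
1.67 tip [284.1 182.3] cl [268.1 162.8] c [275.7 161. ]
1.4 tip [286.9 180.5] cl [270.2 165.4] c [277.9 163.6]
1.5 tip [286.1 181.2] cl [269.6 164.3] c [277.2 162.5]
1.55 tip [285.7 181.4] cl [269.2 163.7] c [276.9 161.9]
1.6 tip [285.2 181.6] cl [268.9 163.1] c [276.5 161.3]
1.67 tip [284.5 181.6] cl [268.5 162.1] c [276.1 160.4]
```

View pics/f5.png

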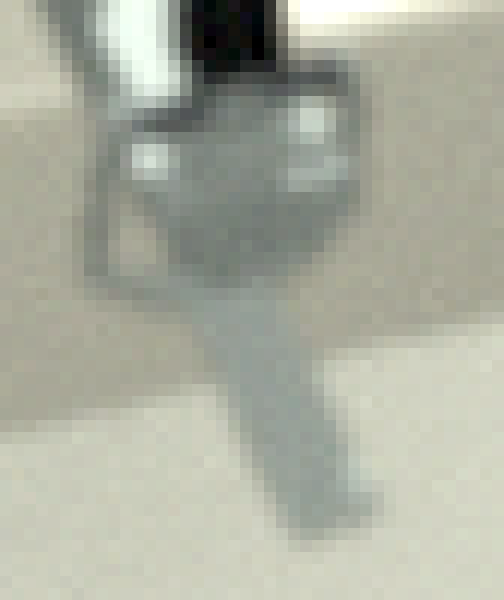

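Request:
jog_arm(series="255 0 2 -3 0 0 0; 255 -2 3 -1 0 0 0; 255 -4 0 0 0 0 0; 255 -4 0 0 0 0 0; 255 -4 0 0 0 0 0; 255 -4 0 0 0 0 0; 255 -4 0 0 0 0 0; 255 -4 0 0 0 0 0; 255 0 0 0 0 0 0; 255 0 0 0 0 0 0")

```text
clock: 31.2
tool_pos: [0.7762, -0.3189, 0.115]
eef_rot: [-1.741, -2.156, -0.353]
ft_force: [0.8, 1.1, 1.5]
grip_width: 0.0002
```

```bash
python3 - <<'E'
from h import *
st()
A={}
for n in('side','top'):
    A[n]=np.mean([np.array(cams.camera(n)).astype(float) for _ in range(6)],0).astype(np.uint8);cv2.imwrite('pics/%s16.png'%n,A[n])
cv2.imwrite('pics/e16.png',np.hstack([cv2.convertScaleAbs(cv2.resize(A['side'][120:190,255:300],None,fx=8,fy=8,interpolation=cv2.INTER_CUBIC),alpha=2),cv2.convertScaleAbs(cv2.resize(A['top'][155:225,185:238],None,fx=8,fy=8,interpolation=cv2.INTER_CUBIC),alpha=1.8)]))
for th in(1.5,1.57,1.67):
    q=ringpts(th,H=H0);print(th,'tip',proj('top',(q['tL']+q['tR'])/2).round(1),'c',proj('top',q['c']).round(1))
E
```

```text
t31.20 p [ 0.7762 -0.3189  0.115 ] yaw_y 12.45 z [-0.1107  0.4017 -0.9091] F [0.83 1.06 1.48] T [-0.11 -0.04 -0.03] w 0.0002
1.5 tip [232.6 186.9] c [205.2 186.9]
1.57 tip [231.1 187.5] c [203.7 187. ]
1.67 tip [228.7 188.2] c [201.5 187. ]
```

View pics/e16.png

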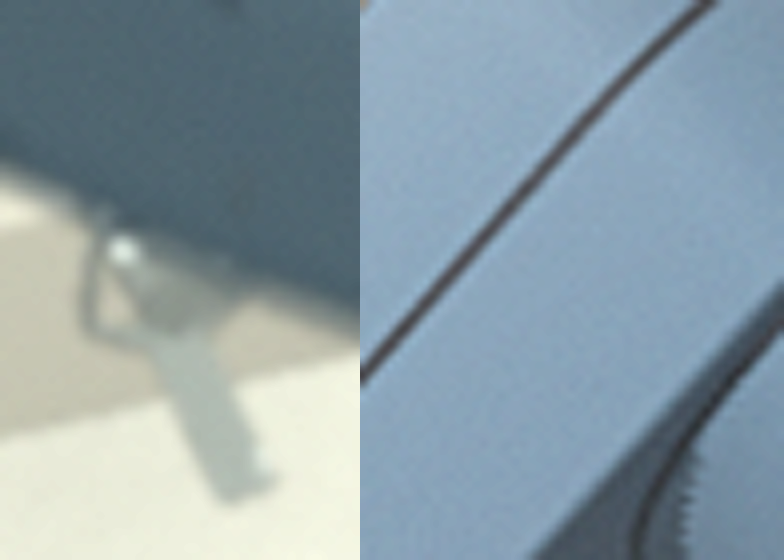

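```bash
python3 - <<'E'
from h import *
plan([.776,-.319,.25],down(np.radians(12)),4,255)
p,R,_=pose()
plan([.40,-.34,.28],down(np.radians(12)),16,255,p0=[.776,-.319,.25],R0=down(np.radians(12)))
E
```

```text
tot d [ -2.1  -1.9 130.3] rot [-0.0214 -0.4238  0.0064]
255 1.31 -0.12 -2.98 -0.005 -0.106 0.002; 255 0.98 -0.11 -3.1 -0.005 -0.106 0.002; 255 0.65 -0.09 -3.19 -0.005 -0.106 0.002; 255 0.31 -0.08 -3.24 -0.005 -0.106 0.002
tot d [-376.  -21.   30.] rot [0. 0. 0.]
255 0.36 -2.33 -0.19 0 0 0; 255 0.36 -2.33 -0.19 0 0 0; 255 0.36 -2.33 -0.19 0 0 0; 255 0.36 -2.33 -0.19 0 0 0; 255 0.36 -2.33 -0.19 0 0 0; 255 0.36 -2.33 -0.19 0 0 0; 255 0.36 -2.33 -0.19 0 0 0; 255 0.36 -2.33 -0.19 0 0 0; 255 0.36 -2.33 -0.19 0 0 0; 255 0.36 -2.33 -0.19 0 0 0; 255 0.36 -2.33 -0.19 0 0 0; 255 0.36 -2.33 -0.19 0 0 0; 255 0.36 -2.33 -0.19 0 0 0; 255 0.36 -2.33 -0.19 0 0 0; 255 0.36 -2.33 -0.19 0 0 0; 255 0.36 -2.33 -0.19 0 0 0
```

Request:
jog_arm(series="255 1.3 0 -3 0 -0.1 0; 255 1 0 -3 0 -0.1 0; 255 0.6 0 -3 0 -0.1 0; 255 0.3 0 -3 0 -0.1 0; 255 0 -2 -0.5 0 0 0; 255 0 -3.5 0 0 0 0; 255 0 -3.5 0 0 0 0; 255 0 -3.5 0 0 0 0; 255 0 -3.5 0 0 0 0; 255 0 -3.5 0 0 0 0")

```text
clock: 32.63
tool_pos: [0.5906, -0.3567, 0.2285]
eef_rot: [-1.916, -2.423, 0.022]
ft_force: [1.2, -1.1, 0.4]
grip_width: 0.0
```

Request:
jog_arm(series="255 0 -3.5 0 0 0 0; 255 0 -3.5 0 0 0 0; 255 0 -3.5 0 0 0 0; 255 0 -3.5 0 0 0 0; 255 0 -3 0 0 0 0; 255 0 -1 0 0 0 0; 255 0 0 0 0 0 0; 255 0 0 0 0 0 0; 255 0 0 0 0 0 0; 255 0 0 0 0 0 0")

```text
clock: 33.47
tool_pos: [0.4033, -0.3986, 0.2423]
eef_rot: [-1.925, -2.426, 0.025]
ft_force: [-1.0, -0.0, 0.1]
grip_width: -0.0001
```

```bash
python3 - <<'E'
from h import *
st()
A={}
for n in('side','top'):
    A[n]=np.mean([np.array(cams.camera(n)).astype(float) for _ in range(6)],0).astype(np.uint8);cv2.imwrite('pics/%s17.png'%n,A[n])
cv2.imwrite('pics/e17.png',np.hstack([cv2.convertScaleAbs(cv2.resize(A['side'][120:190,255:300],None,fx=8,fy=8,interpolation=cv2.INTER_CUBIC),alpha=2),cv2.convertScaleAbs(cv2.resize(A['top'][155:225,185:238],None,fx=8,fy=8,interpolation=cv2.INTER_CUBIC),alpha=1.8)]))
E
```

```text
t33.47 p [ 0.4033 -0.3986  0.2423] yaw_y 13.14 z [-0.0448  0.0153 -0.9989] F [-0.99 -0.02  0.05] T [ 0.02  0.01 -0.02] w -0.0001
```

View pics/e17.png

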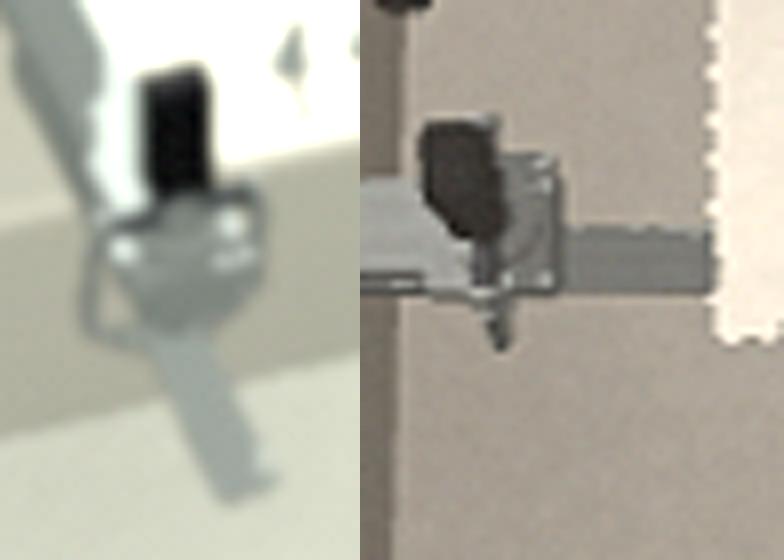

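View pics/top17.png

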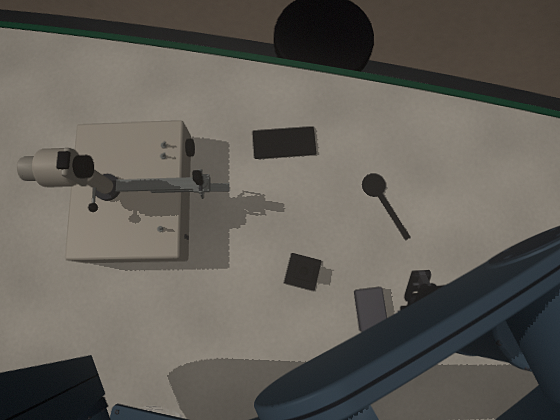

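```bash
python3 -c "
from h import *
st();print(workorder.job_done())"
```

```text
t34.07 p [ 0.402  -0.3989  0.2423] yaw_y 13.09 z [-0.0455  0.0154 -0.9988] F [-0.78 -0.37 -0.38] T [-0.03 -0.02  0.04] w -0.0002
the job is handed in; nothing more can be done
None
```

I handed the job in at 34.1 s. As far as my last checks show, the pin is home and its ring is snapped over the nose. `job_done` gives no verdict, so this rests on the pictures and the force readings.

**What I did**
- **Insertion:** I took the pin out of the stand and turned its x axis along the instrument's. I found the tongue's hole, dragged the arm about 6 mm into line at 3–4 N, and lowered the pin until it stopped. It did not move further under about 13 N.
- **Ring:** I let go and pushed the tab in an arc with the closed fingers. It gave way, then stopped solidly at about 14 N.
- **End:** The gripper is well clear, touching nothing.

**Last checks**
- **Ring angle:** In the top view the tab tip is at pixel (229.0, 187.8). The model puts it at (228.7, 188.2) for 1.67 rad and (231.1, 187.5) for 1.57 rad. The height of the cross wire in the side view also fits 1.67 rad.
- **Pin height:** The top of the grip block fits the home height to about 1 mm.
- **Bystanders:** The phone, paddle and lens case look unmoved.

**What disagreed or went wrong**
- **Ring angle from the finger position:** This read up to 1.81 rad, past the 1.67 stop, so it is biased and I did not rely on it.
- **Ring before closing:** It stood at about 0.35 rad rather than 0, still well under the 0.9 limit. In the top view it looked turned about 3 degrees from the instrument's axis, within the 0.15 rad allowed.
- **Lift from the stand:** I typed the first row with the wrong sign, so the fingers slid about 4 mm down the grip block. That put the home height about 4 mm lower than planned, which the final push by feel took care of.

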